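Line up the hinge of a mould lid and hold it for the pin

ROBOT

A 7-joint arm with a two-finger parallel gripper is mounted at the origin on a cart in front of the work surface, level with it; the furniture and walls round the work are solid. World frame = base frame: x ahead of the robot, y to its left, z up, the work surface at z = 0. Lengths are in mm, angles in rad, forces in N, time in s.
With the tool pointing down it reaches from about 350 to 900 mm from the base axis. Payload 7.2 kg.
Tool frame: the origin (TCP) lies at the very end of the fingers, on their centre line; the grasp point (between the pads) lies 19 mm behind it; z points along the fingers, y is the direction in which the jaws open and shut (so a half turn about z gives the same grasp; the last joint's range is limited). The gripper opens to 85 mm and grips with 20 to 120 N. Pads are 22 mm wide; open, the fingers measure 114 mm over their backs; the gripper's body (76 mm by 85 mm) begins 54 mm behind the grasp point. The pads swing forward as they close: fully open they stand 13 mm farther back than shut.
Start: joints at [1.214, 0.411, -0.013, 1.596, 0.006, 1.134, -0.082], TCP at [177.99, -599.124, 193.297] pointing down, gripper open.
Joint ranges: [-2.95, 2.95], [-0.29, 1.99], [-1.47, 1.44], [0.14, 2.54], [-1.03, 4.17], [0.13, 1.85], [-2.86, 2.86]. Speed limits (rad/s): [2.39, 2.39, 3.01, 3.01, 3.14, 3.14, 3.14].

INTERFACE

Orientations are given as a unit quaternion [x, y, z, w].
In Python, from workcell import env, cams gives the robot as it stands. The module is installed in compiled form; this text tells all that it offers. Calls block until the motion is done:
- env.goto(position, orientation): joint-space move of the TCP to a pose.
- env.move_l(position, speed=150, orientation=None, stop_force=None): straight line of the TCP; orientation=None keeps the orientation; speed is the mean speed in mm/s. With stop_force (N) it stops when the force on the tool has changed by that much, and returns True; else False.
- env.move_j(angles): joint-space move.
- env.grip(opening, squeeze=None): finger opening in mm; squeeze is the grip in N (None keeps the last); returns when the fingers have stopped.
- env.wait(seconds).
- env.inverse_kinematics(position, orientation): joint angles nearest the present ones, or None.
- env.get_state(): the state.
- cams.capture(name): name is "scene" or "side" or "wrist"; returns a dict with "frame" (480x640x3 uint8, blue, green, red), "z_map" (480x640 float32, mm along the optical axis (not along the pixel's ray), 0 where there is no reading), "intrinsics" (3x3 intrinsics, pixels), "T" (4x4, takes a point from camera to world coordinates); the wrist camera has in their place "mount" (4x4, takes a point from camera to tool coordinates, whose origin is the TCP and whose axes are the flange's). Camera axes: x right, y down, z forward; pixel columns grow to the right and rows downward; lengths in mm; the calibration is good to about 2 mm. A picture is of the moment at which its call begins: read the wrist's pose just before it.
A pose or a line that the arm cannot do raises env.Unreachable and nothing moves.
- env.finish_job(): hands the job in, once; it reports no verdict.
The state is a dict: "clock": time; "joint_positions": joint angles; "joint_vel": joint speeds; "tau": joint torques, N m; "ee_pos": TCP position; "eef_rot": TCP orientation; "ft_force": force on the tool from outside, world axes, zero at the start; "wrist_torque": the same for the moment, N m; "width": finger opening in mm.
Only numpy, scipy, OpenCV 4.12 (cv2) and the standard library are available. Lean on these libraries where they do the work, as an engineer would, in place of code of your own. Each camera call takes 0.05 s, during which the arm holds its last target.

TASK

First push the mould carriage along its rail toward the pin guide until it clicks into the station detent, with the lid still standing in its rack. Then lift the wooden lid out of the rack and bring it upright over the carriage, with its board on the front side of the hinge as it stands in the rack, so that its single knuckle sits in the middle between the two jamb knuckles and the holes line up for the pin. Finish while still holding the lid there, aligned and still, hanging free in the gripper without pressing on the carriage or the pin guide, and leave the cup, bowl and loop tool where they are.

Things in the scene. Friction and masses are not known exactly. Their poses are not given: they have to be found in the camera images.
- rig: Fixed rail unit on the worktop, base plate 120 x 310 x 10 mm. Origin on the worktop; the plate spans x -50 to +70 and y -170 to +140 mm of this frame; y runs along the two steel rails towards the pin guide, -x is its front (robot side), z up. The pin guide is an aluminium post 105 mm high at the +y end, at x -50, y +91 to +115 mm of this frame, with a fixed 8 mm steel pin through it at 92 mm height, whose nose reaches to y = +77 mm. Position and yaw vary.
- carriage (a joint): Slide of the carriage along the rig's +y, in m: 0 is the far end from the pin guide, it starts anywhere from 0 to 0.06, and the station detent is at 0.140. Rail friction about 1.5 N; from about 9 mm before the station a sprung ball climbs a bar (about 4.5 N of push in all), then snaps in and centres the carriage at 0.140; rigid stop collars end the travel at 0.1425, so stop pushing there. It takes about 4 N to pull or push it out backwards.
- push_face (a point): Centre of the flat end face (-y end) of the wooden jamb block on the carriage, the place to push on in the rig's +y. The block is 34 mm wide in x, 92 mm long in y and stands from 42 to 90 mm height; this point is at 66 mm height and moves with the carriage. Behind the block (+x) stands a white plaster half mould of the same length and height, 70 mm in x; the carriage platform (top at 42 mm height) reaches 3 mm further out than this face.
- jamb_axis (a point): Point on the hinge axis midway between the two steel knuckles (barrels) on the jamb block, 92 mm above the worktop; axes as the rig's (y along the hinge axis, z up). The knuckles are 20 mm in outside diameter with 12 mm holes, 24 mm long, with a 38 mm gap between them, centred on this point and open above, in front and below. The block's front face is 14 mm behind the axis (+x).
- lid: The loose mould lid, about 0.22 kg (0.15 to 0.31): wooden board 90 x 90 x 16 mm with a steel hinge leaf and one knuckle below. Origin on the axis of the knuckle, at its middle; y along the hinge axis, z up the board.
- lid_centre (a point): Centre of the lid's board: 90 mm wide in y, 90 mm high in z, 16 mm thick in x; the board's top edge is 45 mm above this point. It is 65 mm above (z) and 10 mm in front (-x) of the knuckle's axis. Grip it across the 16 mm from above, near its top edge.
- lid_knuckle (a point): Middle of the lid's knuckle on its hole axis, 20 mm below the board's lower edge; axes as lid. The knuckle is 30 mm long in y, 20 mm in outside diameter, hole 12 mm.
- rack: Fixed wooden rack, base 90 x 104 mm, origin on the worktop at its middle. The lid stands upright in it, its board's lower edge on two ledges 44 mm high and between cheeks up to 68 mm high (slot 20 mm wide in x), so the board's top is at 134 mm; lift it straight up by at least 60 mm. Position and yaw vary.
- cup: Bystander: loose open square ceramic cup, 68 x 65 x 60 mm, origin under its middle.
- bowl: Bystander: loose small black bowl, 69 mm across, 38 mm high, origin under its middle.
- tool: Bystander: loose loop tool with wooden handle lying on the worktop, 171 mm long, 14 mm high, origin under its middle.
There are look-alikes about, which are no part of the job. Of the things shaped like the lid, the wooden one is meant.

How it is judged:
By the outcome, as a careful person would: the job done as asked, in the order asked, and still so for the second after the job is handed in, while the arm keeps its last pose, push and grip.
It also fails if it takes over 69 s, if anything falls off the work surface, if the arm or the gripper's body presses on something with over 40 N, if the wrist force passes 120 N, or if a joint passes its speed limit or range.

## Working session

There is one attempt and no reset: what is moved stays moved. The work goes in short steps, each a Python script; the robot and the scene stay as the last script left them, time stands still between calls to the robot, and variables do not carry over. Pictures are saved under pics/ and viewed, and the job is handed in when it is done.

```bash
mkdir -p pics; ls; python3 - <<'E'
from workcell import env, cams
import cv2, numpy as np, pickle
s=env.get_state(); print(s)
for n in ["scene","side","wrist"]:
    c=cams.capture(n); cv2.imwrite(f"pics/{n}0.png",c["frame"]); pickle.dump(c,open(f"{n}0.pkl","wb"))
    print(n,c["intrinsics"].tolist(),np.round(c.get("T",c.get("mount")),3).tolist(), (c["z_map"]>0).mean())
E
```

```text
pics
{'clock': 0.0, 'joint_positions': array([ 1.21381255,  0.41193212, -0.01272805,  1.59704888,  0.00559722,
        1.13428172, -0.08220815]), 'joint_vel': array([-1.67876567e-03,  8.74209098e-04,  9.28825511e-05, -4.31265214e-04,
       -1.45781763e-03,  1.40234134e-03, -2.17349513e-03]), 'tau': array([ 3.24932826e-04, -6.00620985e+01,  6.81962762e-01, -2.99414134e+01,
        1.37106213e-02,  1.03272346e-02,  3.04176933e-05]), 'ee_pos': array([ 177.7993797 , -598.59592957,  192.43097308]), 'eef_rot': array([ 9.89591099e-01,  1.43905483e-01, -1.70216444e-04, -7.99324089e-04]), 'ft_force': array([-0.38495173,  0.64775204,  0.13983986]), 'wrist_torque': array([0.04340593, 0.01657207, 0.0282771 ]), 'width': 85.26373959755763}
scene [[481.10173412851844, 0.0, 319.623254686447], [0.0, 481.10173412851844, 234.7232409553841], [0.0, 0.0, 1.0]] [[-0.61, -0.596, 0.522, 12.781], [-0.792, 0.458, -0.403, 447.12], [0.001, -0.66, -0.752, 874.96], [0.0, 0.0, 0.0, 1.0]] 0.9961100260416667
side [[518.5075515297068, 0.0, 324.4993403411942], [0.0, 518.5075515297068, 246.33485569739824], [0.0, 0.0, 1.0]] [[1.0, 0.012, -0.007, 559.509], [0.012, -0.471, 0.882, -852.636], [0.007, -0.882, -0.471, 553.305], [0.0, 0.0, 0.0, 1.0]] 0.9848046875
wrist [[375.5450879757005, 0.0, 324.6226377269768], [0.0, 375.5450879757005, 235.46230945063974], [0.0, 0.0, 1.0]] [[0.0, -0.947, -0.322, 83.033], [1.0, 0.0, -0.0, 0.039], [0.0, -0.322, 0.947, -181.266], [0.0, 0.0, 0.0, 1.0]] 0.9960774739583333
```

View pics/scene0.png

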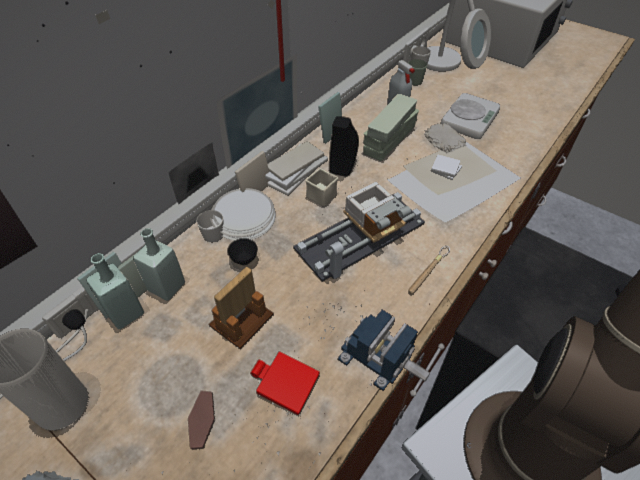

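View pics/side0.png

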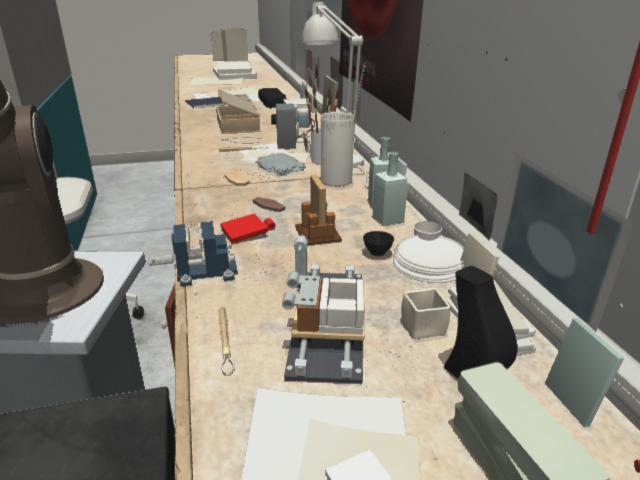

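View pics/wrist0.png

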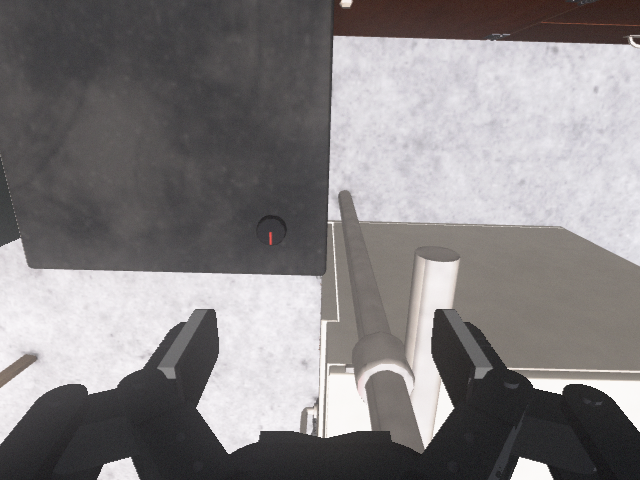

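The scene view shows the rig at about (360,240), with the carriage towards its right end. The wooden lid stands in the rack at (240,305), and the red lid at (285,380) is the look-alike. Next I'll build point clouds and a top-down map.

```bash
cat > h.py <<'E'
import numpy as np, cv2, pickle
from scipy.spatial.transform import Rotation as R
def cloud(c,T=None):
    K=c["intrinsics"]; z=c["z_map"]; v,u=np.mgrid[:480,:640]
    P=np.stack([(u-K[0,2])/K[0,0]*z,(v-K[1,2])/K[1,1]*z,z],-1)
    T=c["T"] if T is None else T
    W=P@T[:3,:3].T+T[:3,3]; W[z<=0]=np.nan
    return W
def wristT(st,c):
    T=np.eye(4); T[:3,:3]=R.from_quat(st["eef_rot"]).as_matrix(); T[:3,3]=st["ee_pos"]
    return T@c["mount"]
def topdown(W,frame,x0,x1,y0,y1,res=1.0):
    # image: rows = x decreasing downward (x up), cols = y decreasing to right
    H=int((x1-x0)/res); Wd=int((y1-y0)/res)
    im=np.zeros((H,Wd,3),np.uint8); hm=np.full((H,Wd),-1e9)
    w=W.reshape(-1,3); f=frame.reshape(-1,3)
    ok=np.isfinite(w).all(1)&(w[:,0]>x0)&(w[:,0]<x1)&(w[:,1]>y0)&(w[:,1]<y1)
    w=w[ok];f=f[ok]; o=np.argsort(w[:,2]); w=w[o];f=f[o]
    r=np.clip(((x1-w[:,0])/res).astype(int),0,H-1); cc=np.clip(((y1-w[:,1])/res).astype(int),0,Wd-1)
    im[r,cc]=f; hm[r,cc]=w[:,2]
    return im,hm
E
python3 - <<'E'
from h import *
for n in ["scene","side"]:
    c=pickle.load(open(n+"0.pkl","rb")); W=cloud(c)
    pts=dict(scene=[(240,305),(360,235),(385,215),(336,260),(285,380),(380,345),(320,187),(243,253),(430,270),(370,205)],side=[(318,195),(345,300),(300,250),(378,243),(425,312),(223,340),(203,250)])[n]
    for u,v in pts: print(n,u,v,np.round(W[v,u],1))
    im,hm=topdown(W,c["frame"],350,800,-350,450,1.0)
    cv2.imwrite(f"pics/top_{n}.png",im)
    f=c["frame"]
    if n=="scene": cv2.imwrite("pics/z1.png",cv2.resize(f[170:350,190:440],None,fx=3,fy=3,interpolation=cv2.INTER_CUBIC))
    else: cv2.imwrite("pics/z2.png",cv2.resize(f[170:390,210:470],None,fx=2.7,fy=2.7,interpolation=cv2.INTER_CUBIC))
E
```

```text
scene 240 305 [524.4 251.8  66.1]
scene 360 235 [555.8 -93.7   8.1]
scene 385 215 [ 513.2 -123.6   93.8]
scene 336 260 [495.   31.3  69.2]
scene 285 380 [360.7 260.4  19.1]
scene 380 345 [297.   82.1  45.6]
scene 320 187 [ 747.3 -120.2    7.8]
scene 243 253 [680.6 157.2   6.1]
scene 430 270 [ 380.9 -151.5    6.1]
scene 370 205 [ 586.6 -148.3   51.8]
side 318 195 [535.1 218.4 111.1]
side 345 300 [ 589.1 -111.7   54.3]
side 300 250 [506.7  -3.6  92. ]
side 378 243 [671.2 183.1  10.9]
side 425 312 [ 721.7 -140.5   51.7]
side 223 340 [ 386.2 -167.7    9.1]
side 203 250 [303.1  76.8  45.6]
```

View pics/z1.png

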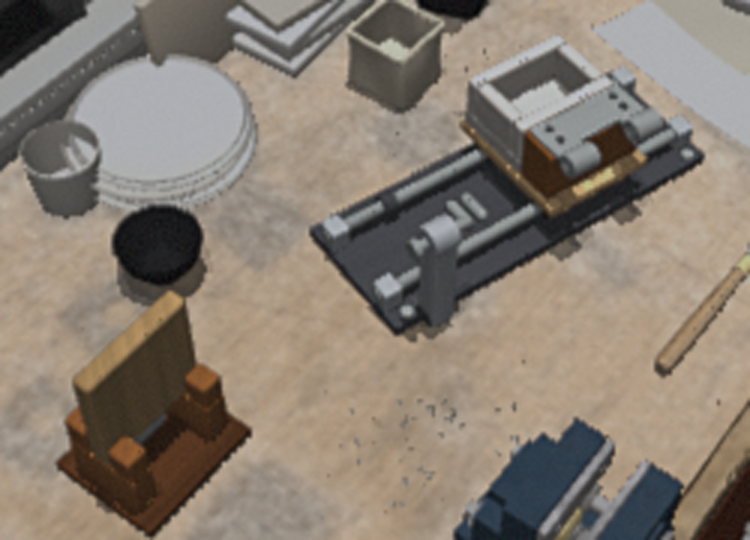

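View pics/z2.png

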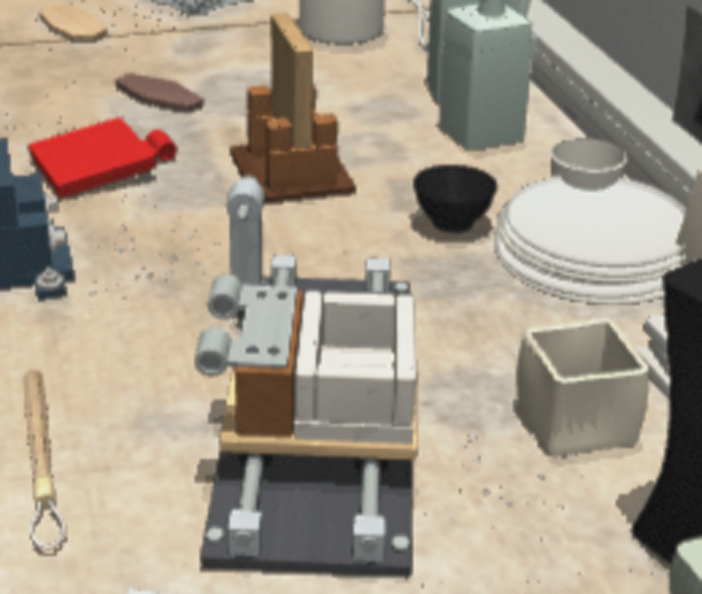

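View pics/top_scene.png

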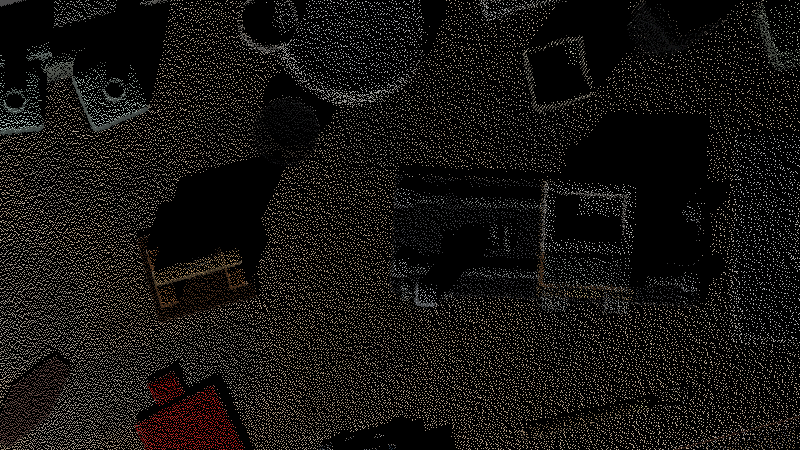

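The zoomed views show the knuckles on the robot side of the carriage and the pin guide at the +y end. The rig's yaw is small. I'll take a wrist view from above the rig next.

```bash
python3 - <<'E'
from h import *
from workcell import env, cams
st=env.get_state(); p=st["ee_pos"]
for a in (45,-45):
    q=[np.cos(np.radians(a)),np.sin(np.radians(a)),0,0]
    for P in ([550,-70,330],[530,240,150],[530,-280,60]):
        print(a,P,env.inverse_kinematics(P,q))
E
```

```text
45 [550, -70, 330] [ 0.58956807  0.27775213 -0.70063461  1.52625742  0.18025344  1.40343831
 -0.12222135]
45 [530, 240, 150] [ 0.2356659   0.61468371 -1.07926468  1.7061062   0.5819261   1.18110128
 -0.9999647 ]
45 [530, -280, 60] [ 0.71808502  0.54953837 -0.42868739  1.76829106  0.2842936   0.8852159
  0.16351711]
-45 [550, -70, 330] [-0.87454579  0.38301852  1.27160869  1.61226007 -0.36947311  1.42173904
 -2.7089337 ]
-45 [530, 240, 150] [ 0.30564427  0.70463904 -1.23654136  1.70236579  0.69939104  1.25495392
  2.04855626]
-45 [530, -280, 60] [ 0.27331808  0.51208953  0.17912677  1.80069929 -0.11760641  0.83911163
 -2.63294887]
```

```bash
python3 - <<'E'
from h import *
from workcell import env, cams
st=env.get_state(); p=st["ee_pos"]
q=[2**-.5,2**-.5,0,0]
env.move_l([p[0],p[1],330],speed=250); print(env.get_state()["clock"])
env.goto([550,-20,330],q)
st=env.get_state(); print(st["clock"],st["ee_pos"],st["eef_rot"],st["ft_force"])
c=cams.capture("wrist"); pickle.dump((st,c),open("w1.pkl","wb")); cv2.imwrite("pics/w1.png",c["frame"])
E
```

```text
0.85
3.2917 [550.05603926 -21.44372207 329.81611494] [ 7.07960119e-01  7.06252373e-01 -2.35565415e-04  1.40444500e-06] [ 0.41568524 -0.72562768 -0.10959405]
```

View pics/w1.png

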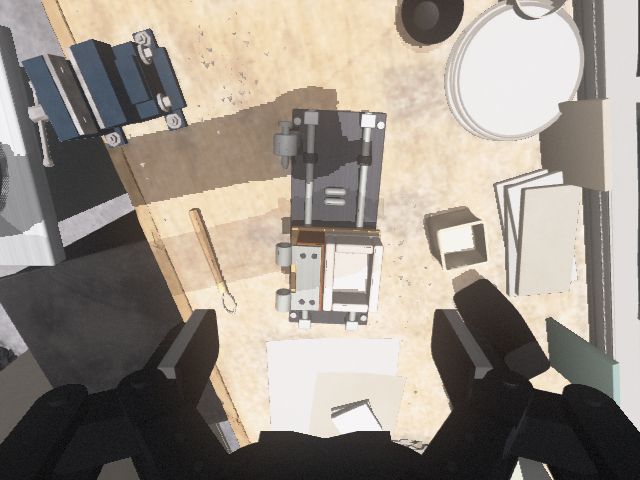

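The wrist view shows the carriage from (290,230) to (380,322), the knuckles at (284,253) and (284,300), and the pin guide at (285,140). The image's up direction is world +y. Now I'll fit the rig's yaw and position.

```bash
cat >> h.py <<'E'
def rect(P):
    r=cv2.minAreaRect(P.astype(np.float32)); return r, cv2.boxPoints(r)
E
python3 - <<'E'
from h import *
st,c=pickle.load(open("w1.pkl","rb")); W=cloud(c,wristT(st,c)); f=c["frame"].astype(int)
g=f.max(2); roi=np.zeros((480,640),bool); roi[95:335,265:400]=True
tab=roi&(g>150)&(W[...,2]<8); print("table z",np.nanmedian(W[tab][:,2]))
pl=roi&(g<110)&(W[...,2]>5)&(W[...,2]<15)
n,l,s,_=cv2.connectedComponentsWithStats(pl.astype(np.uint8)); 
k=1+np.argmax(s[1:,4]); pl2=l==k
print("plate",s[k],np.nanmedian(W[pl2][:,2])); print(rect(W[pl2][:,:2]))
top=roi&(W[...,2]>80)
for zlo,zhi in((80,86),(86,92),(92,97),(97,106)):
    m=roi&(W[...,2]>zlo)&(W[...,2]<zhi); print(zlo,m.sum(),np.round(np.nanpercentile(W[m],[2,50,98],axis=0),1).tolist())
cv2.imwrite("pics/w1z.png",cv2.resize(c["frame"][100:335,265:400],None,fx=2.5,fy=2.5,interpolation=cv2.INTER_NEAREST))
h=np.clip(W[...,2]*2,0,255); cv2.imwrite("pics/w1h.png",cv2.resize(h[100:335,265:400].astype(np.uint8),None,fx=2.5,fy=2.5,interpolation=cv2.INTER_NEAREST))
a=cv2.imread("pics/w1z.png");b=cv2.imread("pics/w1h.png");cv2.imwrite("pics/w1zh.png",np.hstack([a,b]))
E
```

```text
table z -0.5287679052432281
plate [ 313  110   50   72 2089] 10.685635967624023
(((567.3253784179688, 12.327285766601562), (91.345703125, 61.563941955566406), 87.15193939208984), array([[534.3121 , -31.75967],
       [595.8    , -34.81863],
       [600.3387 ,  56.41424],
       [538.85077,  59.4732 ]], dtype=float32))
80 279 [[499.3, -174.2, 80.1], [578.6, -94.6, 83.1], [614.8, -89.6, 85.9]]
86 2366 [[500.0, -182.4, 86.6], [570.7, -131.6, 90.2], [617.6, -91.1, 91.8]]
92 2000 [[503.5, -176.9, 92.4], [526.0, -128.3, 94.6], [551.6, 39.0, 96.6]]
97 1080 [[491.1, -175.7, 97.2], [503.6, -92.8, 101.6], [518.6, 46.3, 105.7]]<stdin>:13: RuntimeWarning: invalid value encountered in cast
```

View pics/w1zh.png

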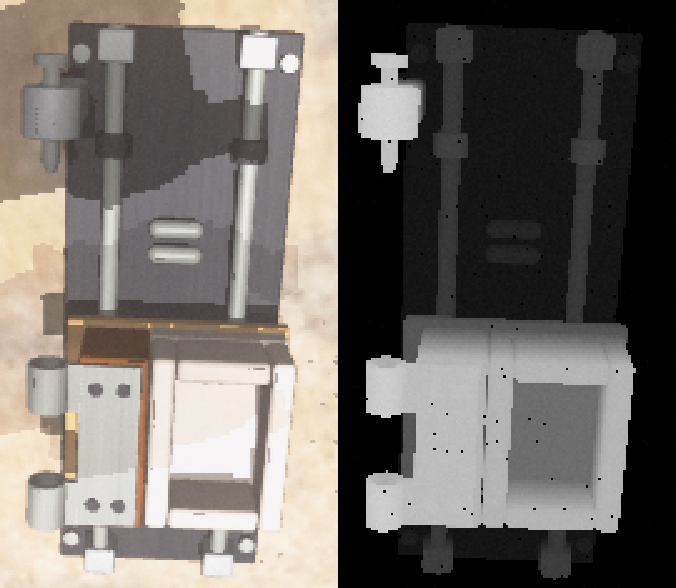

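```bash
cat >> h.py <<'E'
def comps(m,minn=60):
    n,l,s,_=cv2.connectedComponentsWithStats(m.astype(np.uint8),connectivity=4)
    return [l==k for k in range(1,n) if s[k,4]>=minn]
E
python3 - <<'E'
from h import *
st,c=pickle.load(open("w1.pkl","rb")); W=cloud(c,wristT(st,c)); f=c["frame"].astype(int)
roi=np.zeros((480,640),bool); roi[95:340,265:400]=True; Z=W[...,2]
# right plate edge: last pixel per row with z>5 (rows 112..225)
E=[];F=[]
for v in range(116,224):
    u=[u for u in range(300,400) if 6<Z[v,u]<60]; E.append(W[v,max(u)][:2])
E=np.array(E); p=np.polyfit(E[:,1],E[:,0],1); 
r=E[:,0]-np.polyval(p,E[:,1]); k=abs(r)<1.5; p=np.polyfit(E[k,1],E[k,0],1); print("right edge slope deg",np.degrees(np.arctan(p[0])),"x@0",p[1],k.sum())
for v in range(190,224):
    u=[u for u in range(280,340) if 6<Z[v,u]<60]; F.append(W[v,min(u)][:2])
F=np.array(F); p=np.polyfit(F[:,1],F[:,0],1); print("left",np.degrees(np.arctan(p[0])),p[1],np.median(F,axis=0))
m=roi&(Z>5)&(Z<15)
for r in (range(110,118),):
    for v in r: print(v,[np.round(W[v,u],1).tolist() for u in (310,340,375)])
m=roi&(Z>87)&(Z<94); 
for q in comps(m): print("top",q.sum(),rect(W[q][:,:2]))
m=roi&(Z>92.5)
for q in comps(m,30): print("hi",q.sum(),np.round(np.percentile(W[q],[0,5,50,95,100],axis=0),1).tolist(), rect(W[q][:,:2])[0])
E
```

```text
right edge slope deg 2.775797804954514 x@0 625.4261996737353 108
left 2.340523565003592 506.67947353582514 [504.02861683 -66.98931906]
110 [[532.7, 58.8, 28.4], [570.4, 58.5, -0.6], [615.6, 58.4, -0.5]]
111 [[532.7, 57.6, 29.4], [570.0, 57.4, 9.4], [615.7, 57.2, -0.8]]
112 [[532.7, 56.5, 30.5], [570.0, 56.2, 11.1], [615.9, 56.0, -1.6]]
113 [[532.7, 55.4, 31.7], [570.0, 55.0, 10.1], [614.4, 54.9, 10.5]]
114 [[532.7, 54.2, 30.4], [570.0, 53.8, 10.7], [614.5, 53.7, 10.0]]
115 [[532.7, 53.0, 31.1], [570.0, 52.6, 10.4], [612.0, 52.8, 29.7]]
116 [[532.6, 51.9, 30.1], [570.0, 51.4, 10.3], [612.1, 51.7, 29.5]]
117 [[532.6, 50.7, 29.7], [570.1, 50.2, 10.3], [612.0, 50.5, 30.2]]
top 2299 (((565.71142578125, -137.82919311523438), (92.24797821044922, 105.88304901123047), 87.0614242553711), array([[ 510.47498, -181.17847],
       [ 616.21875, -186.6066 ],
       [ 620.9479 ,  -94.47992],
       [ 515.2041 ,  -89.05179]], dtype=float32))
hi 715 [[494.3, -1.7, 92.6], [497.3, 5.3, 94.5], [507.9, 25.4, 101.5], [518.6, 45.4, 105.7], [520.7, 48.2, 107.0]] ((507.11773681640625, 23.030227661132812), (49.71450424194336, 25.51734161376953), 84.84417724609375)
hi 2323 [[489.3, -179.9, 92.5], [494.4, -174.6, 93.5], [521.9, -132.2, 95.0], [541.9, -94.9, 102.2], [545.8, -91.1, 104.9]] ((517.3114013671875, -135.73336791992188), (86.75415802001953, 53.438045501708984), 87.17855834960938)
```

```bash
cat >> h.py <<'E'
yaw=np.radians(-2.85); UX=np.array([np.cos(yaw),np.sin(yaw)]); UY=np.array([-np.sin(yaw),np.cos(yaw)]); O=np.array([551.9,-81.5])
def rig(x,y,z): return [*(O+x*UX+y*UY),z]
def inrig(p): d=np.asarray(p)[:2]-O; return np.array([d@UX,d@UY])
def quat(ang): # tool down, tool x at heading ang (deg)
    a=np.radians(ang)/2; return [np.cos(a),np.sin(a),0,0]
QR=quat(90-2.85)
E
python3 - <<'E'
from h import *
from workcell import env, cams
env.grip(0,40)
env.goto(rig(-19,-150,140),QR)
env.move_l(rig(-19,-150,53),speed=120)
st=env.get_state(); print(st["clock"],inrig(st["ee_pos"]),st["ee_pos"][2],st["ft_force"],st["width"])
r=env.move_l(rig(-19,-100,53),speed=40,stop_force=8)
st=env.get_state(); print(r,st["clock"],inrig(st["ee_pos"]),st["ft_force"])
c=cams.capture("side"); cv2.imwrite("pics/s1.png",cv2.resize(c["frame"][200:400,230:420],None,fx=3,fy=3))
E
```

```text
6.0833 [ -18.31392237 -149.92084355] 53.724085529983576 [ 0.99157149 -0.24440407  0.56207674] 0.04420721256462817
False 7.4833 [ -18.99190498 -100.03430487] [-0.97031656  0.33756758  1.15178036]
```

View pics/s1.png

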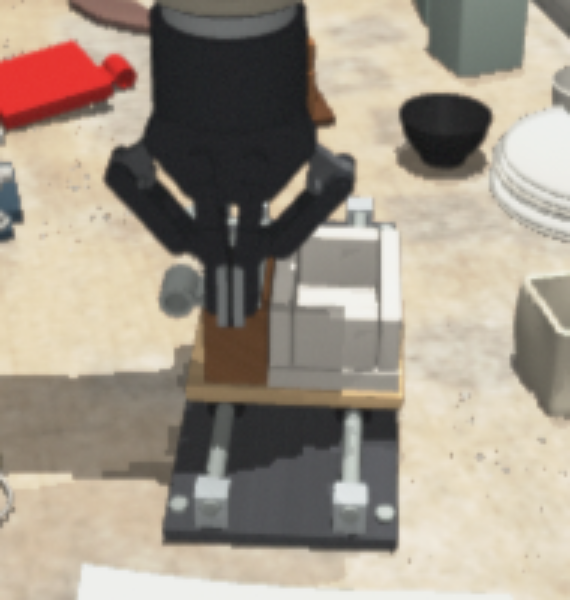

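The side view shows the closed fingers flat against the jamb block's end face at (230,300), and the carriage is moving. I'll keep pushing, with small steps near the detent.

```bash
python3 - <<'E'
from h import *
from workcell import env, cams
r=env.move_l(rig(-19,-46,53),speed=50,stop_force=9)
st=env.get_state(); print(r,st["clock"],inrig(st["ee_pos"]),st["ft_force"])
y=-46
while y<-24:
    y+=1.2
    r=env.move_l(rig(-19,y,53),speed=12,stop_force=7)
    st=env.get_state(); print(r,round(st["clock"],2),np.round(inrig(st["ee_pos"]),2),np.round(st["ft_force"],1), "Fy",round(float(st["ft_force"][:2]@UY),2))
    if r: break
E
```

```text
False 8.7667 [-18.94662838 -45.93212746] [-0.97126138  0.5157587  -0.21033666]
False 9.02 [-19.01 -44.94] [ 1.1 -0.6 -0.2] Fy -0.52
False 9.27 [-19.   -43.69] [-0.4 -1.2 -0.2] Fy -1.2
False 9.52 [-18.98 -42.32] [ 0.3 -1.5 -0.7] Fy -1.45
False 9.77 [-19.02 -40.97] [ 0.6 -1.2 -0.3] Fy -1.13
False 10.02 [-19.02 -39.83] [ 0.1 -0.9 -0.8] Fy -0.86
False 10.27 [-18.99 -38.81] [ 0.7 -2.5 -1.5] Fy -2.51
False 10.52 [-19.01 -37.81] [-0.3 -2.5 -0.4] Fy -2.51
False 10.77 [-19.01 -36.45] [ 0.1 -2.9  0.1] Fy -2.94
False 11.02 [-19.01 -35.  ] [-0.3 -3.5 -1.1] Fy -3.51
False 11.27 [-19.   -33.48] [-0.1 -2.2  0. ] Fy -2.2
False 11.52 [-18.99 -32.21] [-0.6 -1.8 -0.1] Fy -1.82
False 11.77 [-18.99 -31.03] [ 0.1 -0.5  0.1] Fy -0.5
False 12.02 [-18.98 -29.87] [ 0.5 -0.4  0.1] Fy -0.39
False 12.27 [-18.91 -28.78] [ 0.5 -0.7 -0.4] Fy -0.65
False 12.52 [-18.99 -27.75] [-0.6 -0.7  0.7] Fy -0.7
False 12.77 [-18.99 -26.64] [-0.4 -0.4 -0.9] Fy -0.42
False 13.02 [-18.96 -25.46] [-0.2 -0.1  0.4] Fy -0.11
False 13.27 [-18.99 -24.26] [ 0.8  0.  -0.4] Fy 0.06
False 13.52 [-19.01 -23.54] [-0.2 -1.4  0.5] Fy -1.37
```

```bash
python3 - <<'E'
from h import *
from workcell import env, cams
c=cams.capture("side"); cv2.imwrite("pics/s2.png",cv2.resize(c["frame"][180:400,230:420],None,fx=2.7,fy=2.7))
st=env.get_state();print(np.round(inrig(st["ee_pos"]),2),st["ft_force"])
c=cams.capture("wrist"); cv2.imwrite("pics/w2.png",c["frame"]); pickle.dump((st,c),open("w2.pkl","wb"))
E
```

```text
[-19.03 -23.52] [ 0.08013489 -1.24241281 -0.53494788]
```

View pics/s2.png

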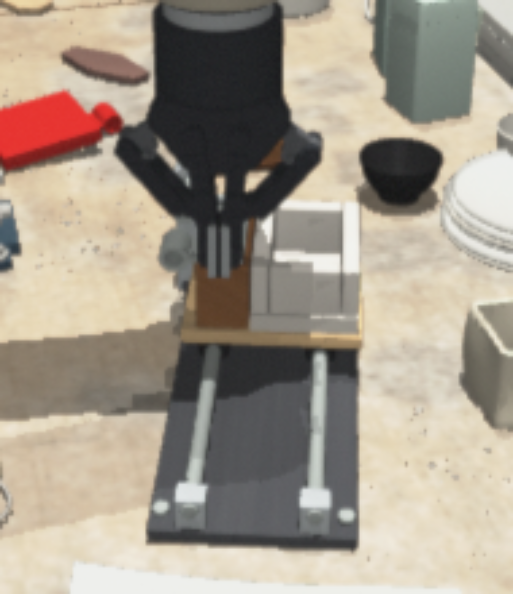

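View pics/w2.png

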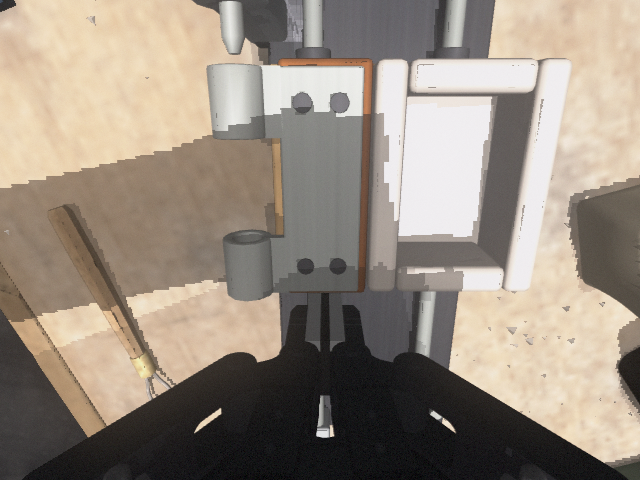

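The wrist view shows the fingertips close behind the block's end face, near (320,295), with the far platform edge close to the collars at (312,52). I'll measure the carriage's position from this view.

```bash
python3 - <<'E'
from h import *
st,c=pickle.load(open("w2.pkl","rb")); W=cloud(c,wristT(st,c)); Z=W[...,2]
d=W[...,:2]-O; RX=d@UX; RY=d@UY
m=(Z>85)&(Z<94)&(RX>-40)&(RX<75)&(RY>-60)&(RY<100)
q=max(comps(m),key=lambda a:a.sum()); P=np.c_[RX[q],RY[q]]; print(rect(P), np.percentile(P,[1,99],axis=0))
for lo,hi,n in((-66,-37,'kn'),):
    m=(Z>80)&(RX>lo)&(RX<-38)&(RY>-60)&(RY<130)
    for a in comps(m): print(a.sum(),np.round(np.percentile(np.c_[RX[a],RY[a],Z[a]],[0,2,50,98,100],axis=0),1).tolist())
for u in (300,312,440,450): print(u,[(v,round(float(RY[v,u]),1),round(float(Z[v,u]))) for v in range(30,72,3)])
E
```

```text
(((33.92900085449219, 30.498584747314453), (70.09327697753906, 91.78801727294922), 0.1016029417514801), array([[ -1.198967 ,  76.33037  ],
       [ -1.0362015, -15.4574995],
       [ 69.05697  , -15.333199 ],
       [ 68.8942   ,  76.454666 ]], dtype=float32)) [[ -0.79226799 -13.77549501]
 [ 67.7121222   75.77540795]]
1618 [[-61.9, 76.9, 80.0], [-59.6, 77.5, 84.9], [-49.1, 87.8, 95.3], [-39.5, 92.4, 97.5], [-38.0, 94.7, 98.4]]
4565 [[-58.9, 49.3, 92.6], [-58.0, 49.8, 94.0], [-47.3, 61.7, 100.9], [-38.4, 72.6, 103.3], [-38.0, 73.3, 104.5]]
3517 [[-59.5, -13.2, 83.4], [-58.0, -11.9, 86.4], [-47.8, 2.1, 100.3], [-38.5, 11.4, 103.1], [-38.0, 11.9, 103.9]]
12963 [[-66.0, -34.7, 133.6], [-65.2, -31.9, 140.4], [-53.5, -13.2, 158.9], [-39.3, -10.5, 176.8], [-38.0, -9.0, 179.2]]
300 [(30, 98.4, 11), (33, 96.9, 12), (36, 95.6, 11), (39, 94.2, 11), (42, 92.7, 11), (45, 91.3, 11), (48, 87.2, 30), (51, 85.9, 30), (54, 84.5, 31), (57, 83.3, 29), (60, 75.4, 90), (63, 74.3, 90), (66, 73.0, 94), (69, 72.0, 95)]
312 [(30, 95.3, 29), (33, 93.9, 29), (36, 92.8, 28), (39, 91.1, 31), (42, 89.9, 30), (45, 89.0, 27), (48, 86.9, 33), (51, 85.6, 33), (54, 84.2, 33), (57, 82.8, 34), (60, 75.2, 91), (63, 74.3, 90), (66, 73.0, 95), (69, 71.9, 96)]
440 [(30, 98.3, 11), (33, 97.1, 10), (36, 95.6, 11), (39, 94.4, 9), (42, 92.8, 11), (45, 91.3, 11), (48, 87.5, 28), (51, 86.0, 29), (54, 84.8, 28), (57, 83.2, 30), (60, 75.4, 90), (63, 74.2, 92), (66, 73.4, 90), (69, 72.3, 92)]
450 [(30, 95.5, 28), (33, 94.3, 27), (36, 92.8, 28), (39, 91.4, 29), (42, 90.1, 29), (45, 88.8, 28), (48, 87.0, 31), (51, 85.7, 32), (54, 84.2, 33), (57, 83.1, 31), (60, 75.3, 91), (63, 74.3, 90), (66, 73.4, 90), (69, 72.3, 91)]
```

```bash
python3 - <<'E'
from h import *
from workcell import env, cams
st,c=pickle.load(open("w1.pkl","rb")); W=cloud(c,wristT(st,c)); Z=W[...,2]; d=W[...,:2]-O; RX=d@UX; RY=d@UY
for u in (311,309,365): print("w1 collar",u,[(v,round(float(RY[v,u]),1),round(float(Z[v,u]))) for v in range(148,170)])
st,c=pickle.load(open("w2.pkl","rb")); W=cloud(c,wristT(st,c)); Z=W[...,2]; d=W[...,:2]-O; RX=d@UX; RY=d@UY
for u in (300,312,340): print("w2 finger",u,[(v,round(float(RY[v,u]),1),round(float(Z[v,u]))) for v in range(284,330,3)])
env.move_l(rig(-19,-45,53),speed=60)
env.move_l(rig(-19,-45,110),speed=200)
st=env.get_state();print(st["clock"],np.round(inrig(st["ee_pos"]),2),st["ft_force"])
c=cams.capture("wrist"); cv2.imwrite("pics/w3.png",c["frame"]); pickle.dump((st,c),open("w3.pkl","wb"))
W=cloud(c,wristT(st,c)); Z=W[...,2]; d=W[...,:2]-O; RX=d@UX; RY=d@UY
for z0,z1,x0,x1 in ((86,93,0,75),):
  m=(Z>z0)&(Z<z1)&(RX>x0)&(RX<x1)&(RY>-60)&(RY<100); q=max(comps(m),key=lambda a:a.sum()); print(rect(np.c_[RX[q],RY[q]])[0])
m=(Z>80)&(RX>-66)&(RX<-38)&(RY>-30)&(RY<130)
for a in comps(m): print(a.sum(),np.round(np.percentile(np.c_[RX[a],RY[a],Z[a]],[0,2,50,98,100],axis=0),1).tolist())
E
```

```text
w1 collar 311 [(148, 93.9, 29), (149, 92.6, 28), (150, 91.6, 30), (151, 90.1, 27), (152, 89.1, 29), (153, 87.6, 28), (154, 86.9, 32), (155, 85.9, 34), (156, 84.5, 33), (157, 83.0, 31), (158, 82.0, 32), (159, 80.8, 33), (160, 79.6, 33), (161, 78.2, 32), (162, 76.9, 31), (163, 75.1, 28), (164, 74.1, 29), (165, 72.6, 28), (166, 71.2, 27), (167, 70.0, 27), (168, 68.8, 28), (169, 67.4, 27)]
w1 collar 309 [(148, 93.8, 29), (149, 92.6, 28), (150, 91.4, 29), (151, 90.1, 29), (152, 88.7, 27), (153, 87.7, 29), (154, 86.8, 32), (155, 85.5, 31), (156, 84.4, 33), (157, 83.2, 33), (158, 82.0, 33), (159, 80.9, 34), (160, 79.5, 33), (161, 77.9, 31), (162, 76.9, 32), (163, 75.2, 29), (164, 73.8, 28), (165, 72.5, 28), (166, 71.3, 29), (167, 70.2, 29), (168, 68.6, 28), (169, 67.8, 30)]
w1 collar 365 [(148, 97.1, 28), (149, 95.8, 27), (150, 94.7, 29), (151, 93.4, 28), (152, 92.2, 29), (153, 91.1, 29), (154, 89.7, 28), (155, 88.6, 30), (156, 87.5, 30), (157, 86.5, 33), (158, 85.4, 34), (159, 83.9, 32), (160, 82.8, 33), (161, 81.5, 32), (162, 80.2, 32), (163, 78.8, 31), (164, 77.7, 32), (165, 76.5, 32), (
[... 805 characters left out ...]
 101), (302, -12.3, 104), (305, -12.4, 106), (308, -12.6, 108), (311, -12.6, 110), (314, -11.9, 113), (317, -11.7, 116), (320, -13.4, 115), (323, -12.0, 119), (326, -12.3, 121), (329, -12.9, 122)]
14.5667 [-18.56 -44.76] [-0.42182363  0.86968276 -0.21057821]
((34.4753303527832, 30.203718185424805), (68.94660186767578, 92.28982543945312), 0.001401878660544753)
305 [[-53.8, 76.9, 90.2], [-53.1, 77.1, 91.6], [-49.5, 81.3, 95.4], [-46.1, 84.6, 97.3], [-45.9, 85.2, 98.5]]
2594 [[-59.9, 49.2, 84.0], [-58.4, 49.3, 92.8], [-47.7, 61.2, 100.8], [-38.5, 72.6, 103.3], [-38.0, 73.3, 104.3]]
1965 [[-59.9, -12.9, 83.7], [-58.2, -12.0, 87.1], [-47.8, 0.6, 100.6], [-38.5, 11.2, 103.3], [-38.0, 11.5, 104.2]]
```

View pics/w3.png

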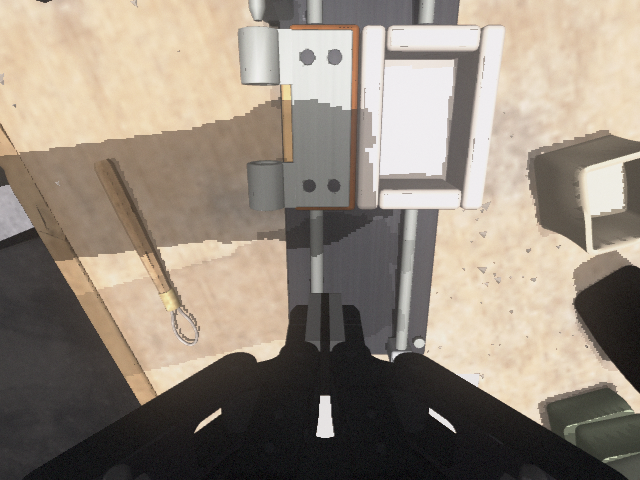

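The carriage's centre is at rig y of about 30, but the finger and face positions disagree by about 3 mm. I'll confirm the detent by touching again: if it's seated, the force should rise sharply within 2.5 mm, at the collars.

```bash
python3 - <<'E'
from h import *
from workcell import env, cams
env.move_l(rig(-19,-45,53),speed=150)
env.move_l(rig(-19,-28,53),speed=60)
y=-28
while y<-17:
    y+=1.0
    r=env.move_l(rig(-19,y,53),speed=12,stop_force=6)
    st=env.get_state(); print(r,round(st["clock"],2),np.round(inrig(st["ee_pos"]),2),"Fy",round(float(st["ft_force"][:2]@UY),2))
    if r or st["ft_force"][:2]@UY<-7: break
st=env.get_state(); c=cams.capture("wrist"); pickle.dump((st,c),open("w4.pkl","wb"))
W=cloud(c,wristT(st,c)); Z=W[...,2]; d=W[...,:2]-O; RX=d@UX; RY=d@UY
m=(Z>86)&(Z<93)&(RX>0)&(RX<75)&(RY>-60)&(RY<100); q=max(comps(m),key=lambda a:a.sum()); print(rect(np.c_[RX[q],RY[q]])[0])
E
```

```text
False 15.83 [-19.01 -27.23] Fy -1.06
False 16.08 [-19.01 -26.03] Fy -0.13
False 16.33 [-19.01 -24.89] Fy 0.23
False 16.58 [-19.   -23.86] Fy -0.45
False 16.83 [-19.03 -23.42] Fy -1.81
False 17.08 [-19.01 -22.58] Fy -3.88
False 17.33 [-19.02 -21.09] Fy -3.91
False 17.58 [-19.04 -20.92] Fy -5.8
False 17.83 [-19.05 -20.77] Fy -7.75
((34.64455032348633, 33.060279846191406), (91.44689178466797, 69.28418731689453), 89.96955108642578)
```

The carriage is seated. Contact resumed at −23.5 and it hit rigid collars 2.5 mm further on. I'll retract and view the rack.

```bash
python3 - <<'E'
from h import *
from workcell import env, cams
env.move_l(rig(-19,-36,53),speed=60)
env.move_l(rig(-19,-40,170),speed=250)
st=env.get_state(); c=cams.capture("wrist"); pickle.dump((st,c),open("w5.pkl","wb"));cv2.imwrite("pics/w5.png",c["frame"])
W=cloud(c,wristT(st,c)); Z=W[...,2]; d=W[...,:2]-O; RX=d@UX; RY=d@UY
m=(Z>86)&(Z<93)&(RX>0)&(RX<75)&(RY>-60)&(RY<100); q=max(comps(m),key=lambda a:a.sum()); print(rect(np.c_[RX[q],RY[q]])[0])
m=(Z>80)&(RX>-66)&(RX<-38)&(RY>-30)&(RY<130)
for a in comps(m): print(a.sum(),np.round(np.percentile(np.c_[RX[a],RY[a],Z[a]],[0,2,50,98,100],axis=0),1).tolist())
env.grip(85)
env.goto([530,215,260],quat(90))
st=env.get_state(); print(st["clock"],st["ee_pos"],st["width"])
c=cams.capture("wrist"); pickle.dump((st,c),open("w6.pkl","wb")); cv2.imwrite("pics/w6.png",c["frame"])
E
```

```text
((34.75086975097656, 32.87542724609375), (69.48403930664062, 91.80269622802734), 0.09759853780269623)
1341 [[-62.6, 77.1, 83.4], [-61.4, 78.7, 88.2], [-49.3, 93.9, 101.0], [-38.6, 101.9, 106.2], [-38.1, 103.5, 107.2]]
1451 [[-60.0, 51.5, 86.2], [-58.7, 51.8, 93.1], [-48.0, 63.5, 100.7], [-38.5, 74.9, 103.4], [-38.0, 75.5, 104.5]]
1183 [[-59.8, -10.3, 84.5], [-58.6, -9.7, 86.9], [-48.1, 2.8, 100.6], [-38.5, 13.5, 103.4], [-38.0, 13.7, 104.5]]
6417 [[-66.0, -30.0, 253.5], [-65.5, -29.7, 256.9], [-56.7, -27.8, 276.1], [-40.8, -26.4, 294.5], [-39.1, -25.2, 296.3]]
375 [[-44.5, -30.0, 286.8], [-43.7, -29.9, 287.8], [-40.6, -29.0, 292.3], [-38.8, -27.9, 294.9], [-38.6, -27.7, 295.3]]
21.075 [530.58188375 213.06076273 259.38347131] 84.86085920103314
```

View pics/w6.png

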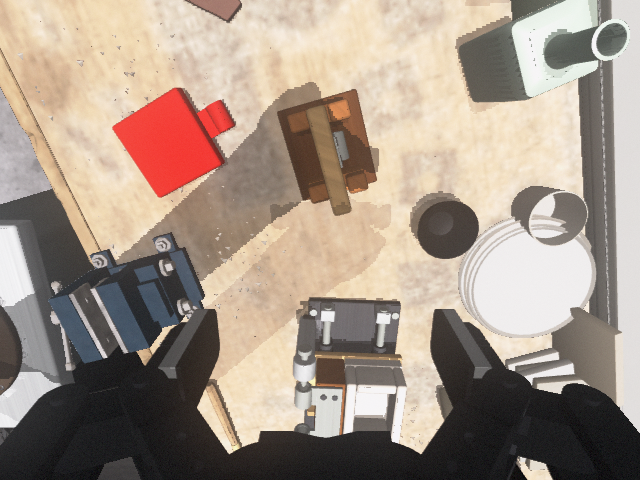

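The rack view shows the lid board's top strip from (317,105) to (342,212), the red lid at (170,140) and the bowl at (447,228). However, the carriage now measures 32.9 against 30.2 before. I'll check the detent bars on the base plate against both positions.

```bash
python3 - <<'E'
from h import *
st,c=pickle.load(open("w1.pkl","rb")); W=cloud(c,wristT(st,c)); Z=W[...,2]; d=W[...,:2]-O; RX=d@UX; RY=d@UY; g=c["frame"].max(2)
m=np.zeros(g.shape,bool); m[180:215,320:350]=True
mm=m&(Z>13)
for a in comps(mm,8): print(a.sum(),np.round([RX[a].min(),RX[a].max(),RY[a].min(),RY[a].max(),Z[a].max()],1))
for u in (330,335,340): print([(v,round(float(RY[v,u]),1),round(float(Z[v,u]),1)) for v in range(184,210)])
E
python3 - <<'E'
import cv2,pickle
a=cv2.imread("pics/w5.png"); cv2.imwrite("pics/w5z.png",cv2.resize(a[0:260,200:520],None,fx=2.4,fy=2.3))
E
```

```text
152 [-4.4 24.  32.3 42.3 20.6]
154 [-3.8 24.9 18.4 28.4 21.4]
[(184, 45.7, 9.4), (185, 44.5, 10.3), (186, 43.2, 10.3), (187, 41.9, 10.6), (188, 41.8, 16.9), (189, 40.8, 18.5), (190, 39.6, 19.4), (191, 38.2, 19.2), (192, 36.6, 18.1), (193, 35.2, 17.8), (194, 33.8, 17.6), (195, 31.2, 12.0), (196, 29.5, 10.7), (197, 28.0, 10.2), (198, 28.3, 17.5), (199, 26.8, 16.8), (200, 26.2, 20.3), (201, 24.4, 18.2), (202, 23.4, 20.0), (203, 21.8, 19.0), (204, 20.4, 18.9), (205, 17.4, 12.5), (206, 15.7, 11.3), (207, 13.6, 8.8), (208, 12.4, 9.6), (209, 11.1, 10.0)]
[(184, 46.1, 10.0), (185, 45.1, 11.7), (186, 43.2, 8.9), (187, 42.1, 10.0), (188, 42.1, 16.8), (189, 40.8, 17.1), (190, 39.7, 18.2), (191, 38.8, 20.2), (192, 36.9, 17.9), (193, 35.8, 19.0), (194, nan, nan), (195, 30.8, 8.6), (196, 29.8, 10.3), (197, 28.2, 9.6), (198, 28.1, 15.3), (199, 27.4, 18.1), (200, 25.8, 16.9), (201, 25.3, 20.6), (202, 23.6, 19.3), (203, 22.0, 18.6), (204, 20.6, 18.4), (205, 18.6, 15.7), (206, 16.1, 11.4), (207, 15.1, 13.0), (208, 13.0, 10.5), (209, 11.4, 9.7)]
[(184, 46.6, 10.9), (185, 45.3, 10.8), (186, 44.0, 11.1), (187, 42.4, 10.2), (188, 41.9, 14.3), (189, 41.4, 18.3), (190, 39.9, 17.8), (191, 38.5, 17.6), (192, 37.4, 18.7), (193, 36.2, 19.2), (194, 34.6, 18.3), (195, 32.9, 17.0), (196, 30.0, 9.8), (197, 29.1, 12.1), (198, 28.2, 14.1), (199, nan, nan), (200, 26.2, 17.3), (201, 25.1, 18.5), (202, 23.9, 19.4), (203, 22.2, 18.1), (204, 21.1, 19.1), (205, 19.2, 17.0), (206, nan, nan), (207, 14.3, 8.7), (208, 13.3, 10.4), (209, 11.7, 9.5)]
```

View pics/w5z.png

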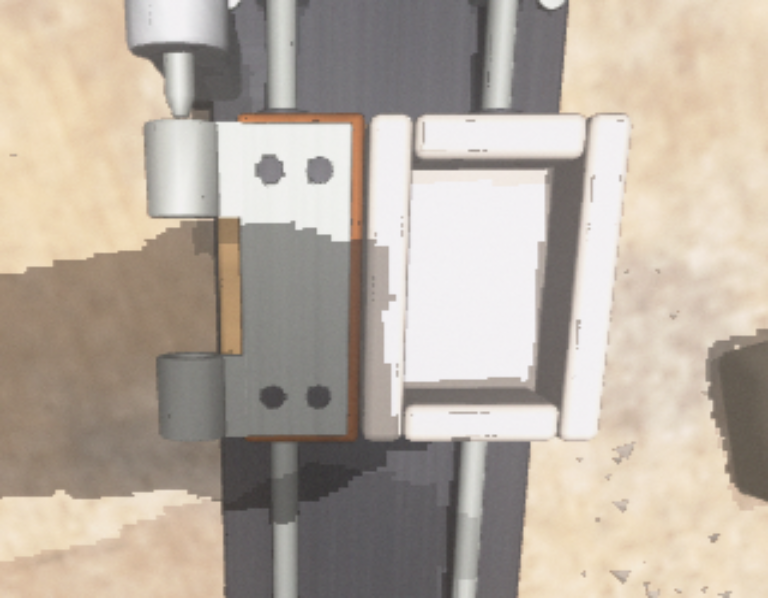

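```bash
python3 - <<'E'
from h import *
from workcell import env, cams
def meas(c,tag):
    W=cloud(c); Z=W[...,2]; d=W[...,:2]-O; RX=d@UX; RY=d@UY
    m=(Z>97)&(Z<108)&(RX>-66)&(RX<-38)&(RY>-30)&(RY<130)
    for a in comps(m,15): print(tag,a.sum(),np.round(np.percentile(np.c_[RX[a],RY[a],Z[a]],[2,50,98],axis=0),1).tolist())
for n in ("scene","side"):
    c=cams.capture(n); pickle.dump(c,open(n+"1.pkl","wb")); meas(c,n)
    f=c["frame"]; y0,x0=(170,290) if n=="scene" else (215,270)
    cv2.imwrite(f"pics/{n}1.png",cv2.resize(f[y0:y0+110,x0:x0+130],None,fx=5,fy=5,interpolation=cv2.INTER_CUBIC))
E
```

```text
scene 65 [[-59.3, -10.9, 97.5], [-53.0, 2.4, 100.5], [-43.4, 12.5, 103.7]]
scene 65 [[-60.1, 53.2, 97.2], [-53.0, 63.8, 100.0], [-43.9, 74.5, 103.8]]
scene 95 [[-63.3, 92.7, 97.6], [-54.8, 104.5, 102.8], [-42.3, 113.9, 106.7]]
side 80 [[-60.5, 88.3, 97.5], [-50.3, 96.8, 100.7], [-41.1, 120.2, 104.2]]
side 52 [[-57.2, 48.0, 97.1], [-50.4, 57.7, 99.3], [-43.9, 72.8, 101.9]]
side 66 [[-57.7, -13.8, 97.3], [-50.1, -3.3, 99.4], [-43.2, 10.9, 101.6]]
```

View pics/scene1.png

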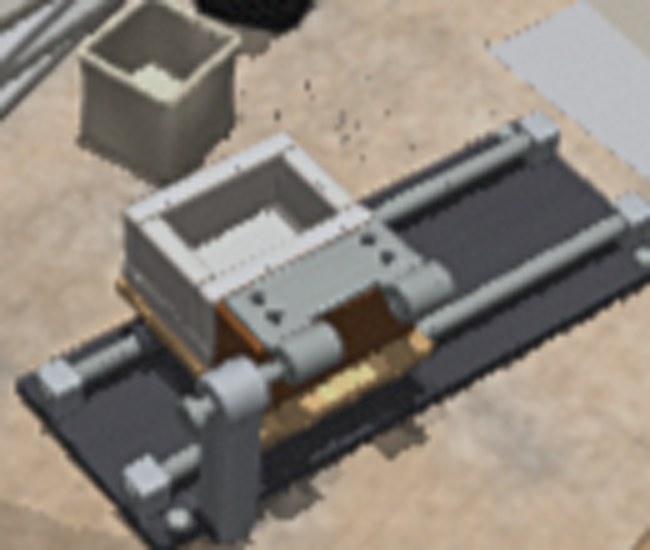

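View pics/side1.png

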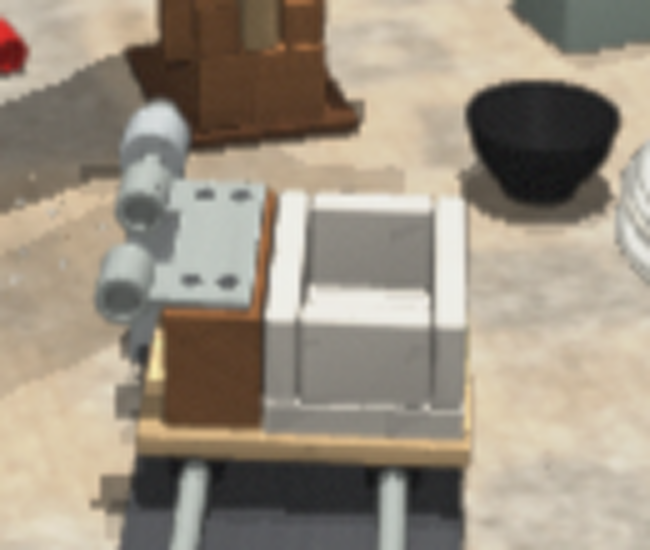

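The bars' midpoint is at rig y 30.7, which matches the earlier 30.2. So my confirming push moved the carriage about 2.5 mm to the collars, and friction is holding it there. The lid is still in the rack, so I'll nudge the carriage back gently from the +y side.

```bash
python3 - <<'E'
from h import *
from workcell import env, cams
env.grip(0)
env.goto(rig(27,106,150),QR)
env.move_l(rig(27,106,54),speed=200)
env.move_l(rig(27,97,54),speed=60)
st=env.get_state(); print(st["clock"],inrig(st["ee_pos"]))
f0=np.mean([env.get_state()["ft_force"][:2]@UY for _ in range(3)]); print("f0",f0)
y=95.0
while y>89.6:
    r=env.move_l(rig(27,y,54),speed=15,stop_force=4.5)
    st=env.get_state(); print(r,round(st["clock"],2),np.round(inrig(st["ee_pos"]),2),"Fy",round(float(st["ft_force"][:2]@UY),2))
    if r or inrig(st["ee_pos"])[1]<90.8: break
    y-=0.6
env.move_l(rig(27,104,54),speed=80)
env.move_l(rig(27,104,210),speed=300)
env.grip(85)
st=env.get_state(); c=cams.capture("wrist"); pickle.dump((st,c),open("w7.pkl","wb"));cv2.imwrite("pics/w7.png",c["frame"])
W=cloud(c,wristT(st,c)); Z=W[...,2]; d=W[...,:2]-O; RX=d@UX; RY=d@UY
m=(Z>80)&(Z<109)&(RX>-66)&(RX<-38)&(RY>-30)&(RY<130)
for a in comps(m): print(a.sum(),np.round(np.percentile(np.c_[RX[a],RY[a],Z[a]],[0,2,50,98,100],axis=0),1).tolist())
m=(Z>86)&(Z<93)&(RX>0)&(RX<75)&(RY>-60)&(RY<100); q=max(comps(m),key=lambda a:a.sum()); print(rect(np.c_[RX[q],RY[q]])[0])
for n in ("scene","side"):
    c=cams.capture(n); pickle.dump(c,open(n+"2.pkl","wb"))
    W=cloud(c); Z=W[...,2]; d=W[...,:2]-O; RX=d@UX; RY=d@UY
    m=(Z>97)&(Z<108)&(RX>-66)&(RX<-38)&(RY>-30)&(RY<130)
    for a in comps(m,15): print(n,a.sum(),np.round(np.percentile(np.c_[RX[a],RY[a],Z[a]],[2,50,98],axis=0),1).tolist())
print(env.get_state()["clock"])
E
```

```text
23.8333 [27.70626146 96.05393692]
f0 0.39115732999533015
False 24.12 [27.03 94.86] Fy -0.35
False 24.37 [26.93 94.46] Fy -0.05
False 24.62 [26.98 93.78] Fy 0.51
False 24.87 [26.98 93.15] Fy 0.52
False 25.12 [27.01 92.54] Fy -0.18
False 25.37 [26.99 91.91] Fy -0.07
False 25.62 [27.01 91.3 ] Fy 0.8
False 25.87 [27.01 90.77] Fy -0.15
2033 [[-62.5, 51.5, 80.3], [-59.8, 53.5, 86.7], [-48.1, 96.7, 100.5], [-38.4, 127.0, 105.9], [-38.0, 127.5, 107.0]]
716 [[-58.9, -10.3, 83.7], [-58.0, -9.3, 86.1], [-47.8, 6.0, 99.4], [-38.4, 14.0, 103.0], [-38.0, 14.6, 103.7]]
((34.67496871948242, 33.44890213012695), (69.27860260009766, 92.24990844726562), 0.04964245483279228)
scene 67 [[-59.8, -10.9, 97.2], [-52.6, 1.5, 100.3], [-43.1, 13.0, 103.3]]
scene 73 [[-60.0, 52.2, 97.1], [-53.5, 64.0, 100.1], [-43.5, 75.0, 103.2]]
scene 96 [[-62.6, 92.3, 97.5], [-54.1, 104.5, 102.3], [-42.5, 113.8, 106.2]]
side 80 [[-60.1, 87.8, 97.2], [-50.2, 95.8, 100.7], [-39.7, 120.4, 103.7]]
side 54 [[-57.2, 49.3, 97.2], [-50.0, 57.2, 99.6], [-44.4, 73.4, 101.6]]
side 67 [[-57.3, -14.0, 97.2], [-50.3, -3.8, 99.2], [-43.0, 9.4, 101.3]]
27.7833
```

View pics/w7.png

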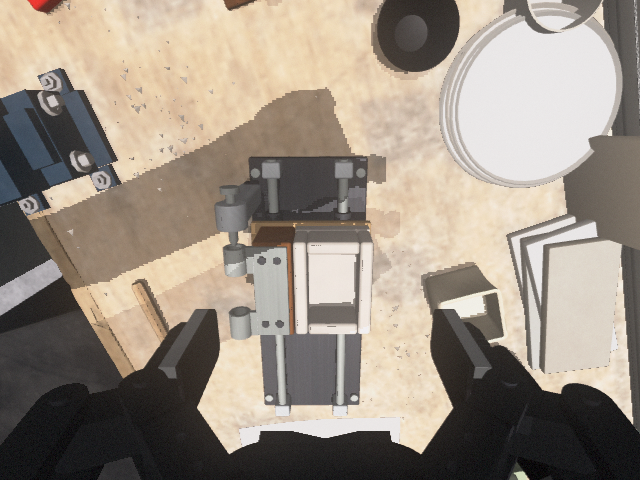

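No contact down to 90.8. The fingertip half-width must be about 8 mm rather than 11, which also accounts for the 3 mm disagreement, so the camera is fine. I'll finish the nudge with the corrected contact position of about 87.2.

```bash
python3 - <<'E'
from h import *
from workcell import env, cams
env.grip(0)
env.move_l(rig(27,101,54),speed=300)
env.move_l(rig(27,88.7,54),speed=60)
y=88.0
while y>83.5:
    r=env.move_l(rig(27,y,54),speed=15,stop_force=4.5)
    st=env.get_state(); print(r,round(st["clock"],2),np.round(inrig(st["ee_pos"]),2),"Fy",round(float(st["ft_force"][:2]@UY),2))
    if r or inrig(st["ee_pos"])[1]<84.9: break
    y-=0.7
env.move_l(rig(27,98,54),speed=100)
env.move_l(rig(27,98,150),speed=300)
st=env.get_state(); c=cams.capture("wrist"); pickle.dump((st,c),open("w8.pkl","wb"));cv2.imwrite("pics/w8.png",c["frame"])
W=cloud(c,wristT(st,c)); Z=W[...,2]; d=W[...,:2]-O; RX=d@UX; RY=d@UY
m=(Z>80)&(Z<109)&(RX>-66)&(RX<-38)&(RY>-30)&(RY<130)
for a in comps(m): print(a.sum(),np.round(np.percentile(np.c_[RX[a],RY[a],Z[a]],[0,2,50,98,100],axis=0),1).tolist())
m=(Z>86)&(Z<93)&(RX>0)&(RX<75)&(RY>-60)&(RY<100); q=max(comps(m),key=lambda a:a.sum()); print(rect(np.c_[RX[q],RY[q]])[0])
print(env.get_state()["clock"])
# rack / lid from w6
st,c=pickle.load(open("w6.pkl","rb")); W=cloud(c,wristT(st,c)); Z=W[...,2]
m=np.zeros(Z.shape,bool); m[80:235,270:390]=True
t=m&(Z>126)&(Z<145); q=max(comps(t),key=lambda a:a.sum()); print("lid top",q.sum(),np.median(Z[q]),rect(W[q][:,:2]))
t=m&(Z>4)&(Z<16); P=W[t][:,:2]; print("rack base",rect(P))
t=m&(Z>50)&(Z<74)
for a in comps(t,20): print("cheek",a.sum(),np.round(np.percentile(W[a],[2,50,98],axis=0),1).tolist())
E
```

```text
False 29.82 [27.08 88.14] Fy -0.28
False 30.07 [26.96 87.34] Fy -0.21
False 30.32 [26.96 86.55] Fy 0.59
False 30.57 [26.99 85.82] Fy 0.14
False 30.82 [27.04 85.1 ] Fy 0.63
False 31.07 [26.99 84.45] Fy 0.36
3148 [[-62.7, 51.4, 80.1], [-59.3, 53.5, 85.0], [-47.8, 97.3, 100.3], [-38.4, 127.0, 105.8], [-38.0, 127.5, 107.2]]
529 [[-59.5, 0.9, 82.9], [-58.4, 3.8, 85.1], [-50.3, 12.1, 95.5], [-38.8, 14.2, 102.7], [-38.1, 14.7, 103.3]]
((34.58449935913086, 38.10834884643555), (82.58869171142578, 69.3304672241211), 89.85980987548828)
31.875
lid top 2172 134.39298955156357 (((534.4619140625, 253.51805114746094), (16.033512115478516, 90.0673599243164), 15.117928504943848), array([[514.97754, 294.90234],
       [538.46765, 207.95212],
       [553.9463 , 212.13376],
       [530.4562 , 299.08398]], dtype=float32))
rack base (((534.5892333984375, 253.67318725585938), (90.20976257324219, 103.95262145996094), 15.047340393066406), array([[477.53696, 292.15732],
       [504.52487, 191.76907],
       [591.6415 , 215.18906],
       [564.65356, 315.5773 ]], dtype=float32))
cheek 409 [[535.0, 284.7, 65.8], [544.4, 293.7, 68.4], [554.0, 302.6, 70.0]]
cheek 373 [[496.1, 274.6, 65.9], [505.6, 283.0, 68.3], [515.0, 292.0, 70.0]]
cheek 393 [[553.0, 215.7, 52.7], [562.6, 225.8, 68.2], [572.3, 234.3, 69.9]]
cheek 356 [[514.8, 205.1, 52.6], [524.0, 215.5, 68.3], [533.1, 223.8, 69.7]]
```

```bash
python3 - <<'E'
from h import *
from workcell import env, cams
env.move_l(rig(27,95,54),speed=300)
env.move_l(rig(27,85,54),speed=80)
y=84.0; hist=[]
while y>77:
    r=env.move_l(rig(27,y,54),speed=20,stop_force=4)
    st=env.get_state(); F=float(st["ft_force"][:2]@UY); hist.append(F); print(r,round(st["clock"],2),np.round(inrig(st["ee_pos"]),2),"Fy",round(F,2))
    if r or F>2.2: break
    y-=0.7
c=cams.capture("wrist"); pickle.dump((st,c),open("w9.pkl","wb"));cv2.imwrite("pics/w9.png",c["frame"])
E
```

```text
False 32.87 [27.22 83.99] Fy -0.3
False 33.12 [26.96 83.31] Fy 0.01
False 33.37 [26.99 82.57] Fy 1.1
False 33.62 [26.98 81.83] Fy -0.85
False 33.87 [26.98 81.08] Fy 0.17
False 34.12 [27.   80.43] Fy -0.25
False 34.37 [27.   79.72] Fy 0.49
False 34.62 [27.   79.01] Fy -0.49
False 34.87 [27.02 78.34] Fy 0.34
False 35.12 [26.99 77.65] Fy -0.59
```

View pics/w9.png

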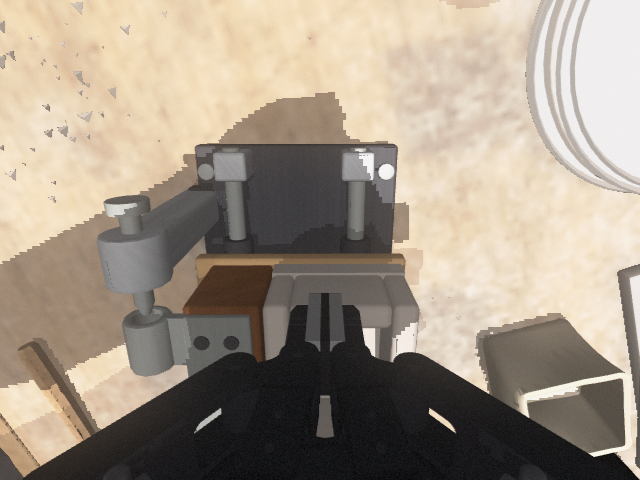

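```bash
python3 - <<'E'
from h import *
st,c=pickle.load(open("w9.pkl","rb"))
W=cloud(c,wristT(st,c)); Z=W[...,2]; d=W[...,:2]-O; RX=d@UX; RY=d@UY
for u in (140,150,160): print([(v,round(float(RY[v,u]),1),round(float(Z[v,u]))) for v in range(285,375,4)])
for u in (230,290,380,400): print(u,[(v,round(float(RX[v,u])),round(float(RY[v,u]),1),round(float(Z[v,u]))) for v in range(236,330,4)])
for u in (312,325,338): print("f",u,[(v,round(float(RX[v,u])),round(float(RY[v,u]),1),round(float(Z[v,u]))) for v in range(282,330,4)])
E
```

```text
[(285, 95.5, 103), (289, 94.6, 105), (293, 88.6, 97), (297, 86.8, 97), (301, 84.9, 97), (305, 83.4, 97), (309, 79.9, 94), (313, 74.6, 89), (317, 73.0, 89), (321, 70.9, 89), (325, 75.3, 100), (329, 75.2, 102), (333, 73.8, 103), (337, 71.8, 103), (341, 69.3, 102), (345, 67.8, 103), (349, 65.5, 102), (353, 63.6, 102), (357, 62.5, 104), (361, 59.6, 102), (365, 57.9, 103), (369, 56.0, 103), (373, 53.0, 102)]
[(285, 94.7, 102), (289, 93.0, 102), (293, 87.2, 94), (297, 85.0, 93), (301, 83.9, 95), (305, 81.7, 94), (309, 79.0, 93), (313, 76.9, 93), (317, 71.7, 87), (321, 69.7, 87), (325, 75.3, 100), (329, 74.4, 101), (333, 72.9, 102), (337, 71.0, 102), (341, 68.6, 101), (345, 66.7, 101), (349, 65.0, 102), (353, 62.7, 101), (357, 61.6, 102), (361, 59.2, 102), (365, 57.5, 102), (369, 54.6, 101), (373, 53.5, 102)]Traceback (most recent call last):
  File "<stdin>", line 4, in <module>
ValueError: cannot convert float NaN to integer
```

```bash
python3 - <<'E'
from h import *
st,c=pickle.load(open("w9.pkl","rb")); print(st["ee_pos"],st["eef_rot"])
W=cloud(c,wristT(st,c)); Z=W[...,2]; d=W[...,:2]-O; RX=d@UX; RY=d@UY
for u in (290,312,338,380): print("f",u,[(v,np.round([RX[v,u],RY[v,u],Z[v,u]],1).tolist()) for v in range(254,330,4)])
E
```

```text
[582.71716301  -5.29131013  53.99077154] [ 7.24505393e-01  6.89269132e-01 -2.46223932e-06  1.24995818e-06]
f 290 [(254, [7.4, 81.9, 36.4]), (258, [7.8, 81.6, 41.6]), (262, [7.9, 79.7, 42.8]), (266, [8.2, 78.8, 46.4]), (270, [8.6, 78.7, 51.6]), (274, [8.9, 78.3, 55.6]), (278, [9.3, 78.1, 60.2]), (282, [9.6, 77.5, 63.5]), (286, [10.1, 78.1, 69.2]), (290, [10.3, 77.3, 72.0]), (294, [10.7, 77.2, 75.9]), (298, [10.8, 76.1, 77.8]), (302, [11.0, 75.3, 80.1]), (306, [11.5, 76.7, 86.4]), (310, [11.7, 76.0, 88.7]), (314, [13.5, 84.2, 105.9]), (318, [13.8, 84.5, 109.4]), (322, [14.0, 84.2, 111.8]), (326, [14.2, 84.4, 114.7])]
f 312 [(254, [19.9, 81.5, 35.3]), (258, [20.0, 81.0, 40.2]), (262, [20.1, 79.8, 43.0]), (266, [20.2, 79.0, 46.9]), (270, [20.3, 78.9, 51.9]), (274, [20.4, 77.5, 53.9]), (278, [20.7, 78.9, 61.9]), (282, [20.8, 79.1, 67.0]), (286, [20.9, 78.6, 70.2]), (290, [21.1, 78.9, 75.2]), (294, [21.8, 88.3, 97.1]), (298, [21.9, 88.2, 100.3]), (302, [22.1, 88.4, 104.0]), (306, [22.1, 88.0, 106.5]), (310, [22.3, 88.8, 110.7]), (314, [22.3, 88.6, 113.3]), (318, [22.4, 88.7, 116.3]), (322,
[... 398 characters left out ...]
.7, 104.6]), (306, [32.1, 88.6, 107.6]), (310, [32.0, 88.6, 110.5]), (314, [31.9, 88.7, 113.5]), (318, [31.9, 88.0, 115.1]), (322, [31.8, 88.5, 118.7]), (326, [31.7, 88.4, 121.2])]
f 380 [(254, [58.6, 81.8, 36.1]), (258, [57.9, 81.4, 41.4]), (262, [57.9, 79.5, 42.4]), (266, [57.4, 78.6, 45.9]), (270, [56.7, 78.4, 50.8]), (274, [56.2, 77.9, 54.9]), (278, [55.4, 78.2, 60.4]), (282, [54.5, 78.8, 66.2]), (286, [54.1, 78.1, 69.4]), (290, [53.2, 79.1, 75.5]), (294, [52.6, 79.2, 79.7]), (298, [52.2, 78.8, 82.9]), (302, [51.8, 78.5, 86.1]), (306, [51.4, 78.2, 89.1]), (310, [51.2, 77.1, 90.6]), (314, [51.4, 74.8, 90.2]), (318, [51.4, 73.0, 90.5]), (322, [51.5, 70.9, 90.2]), (326, [51.4, 69.7, 91.6])]
```

```bash
python3 - <<'E'
from h import *
c=pickle.load(open("side1.pkl","rb")); K=c["intrinsics"];T=c["T"]
for (u,v) in ((311,282),(311,278)):
    r=T[:3,:3]@np.array([(u-K[0,2])/K[0,0],(v-K[1,2])/K[1,1],1]); o=T[:3,3]
    for yr in (-34.5,-23.5):
        p=O-19*UX+yr*UY; t=(p[1]-o[1])/r[1]; print(u,v,yr,o+t*r, "expected x",p[0])
for n in ("w1","w6","w7"):
    st,c=pickle.load(open(n+".pkl","rb")); W=cloud(c,wristT(st,c)); 
    for u in (205,212,445): 
        print(n,u,"rel tcp",[(v,np.round(W[v,u]-st["ee_pos"],0).tolist()) for v in range(302,330,6)])
from workcell import env, cams
c=cams.capture("scene"); cv2.imwrite("pics/sc3.png",cv2.resize(c["frame"][120:300,250:450],None,fx=3.5,fy=3.3))
c=cams.capture("side"); cv2.imwrite("pics/sd3.png",cv2.resize(c["frame"][180:330,240:420],None,fx=4,fy=4))
E
```

```text
311 282 -34.5 [ 531.12736227 -115.0126218    91.77559595] expected x 531.208113177823
311 282 -23.5 [ 530.70464091 -104.02622739   84.90143518] expected x 531.7550482903782
311 278 -34.5 [ 531.16868229 -115.0126218    99.62364082] expected x 531.208113177823
311 278 -23.5 [ 530.74657637 -104.02622739   92.86637133] expected x 531.7550482903782
w1 205 rel tcp [(302, [-183.0, -198.0, -329.0]), (308, [-185.0, -209.0, -331.0]), (314, [-44.0, 11.0, 59.0]), (320, [-43.0, 11.0, 64.0]), (326, [-43.0, 10.0, 65.0])]
w1 212 rel tcp [(302, [-173.0, -199.0, -331.0]), (308, [-174.0, -210.0, -332.0]), (314, [-43.0, 9.0, 55.0]), (320, [-42.0, 8.0, 58.0]), (326, [-43.0, 4.0, 57.0])]
w1 445 rel tcp [(302, [183.0, -198.0, -328.0]), (308, [185.0, -210.0, -331.0]), (314, [45.0, 11.0, 59.0]), (320, [43.0, 11.0, 63.0]), (326, [43.0, 9.0, 65.0])]
w6 205 rel tcp [(302, [-158.0, -160.0, -261.0]), (308, [-159.0, -169.0, -261.0]), (314, [-44.0, 11.0, 59.0]), (320, [-43.0, 10.0, 62.0]), (326, [-43.0, 9.0, 65.0])]
w6 212 rel tcp [(302, [-149.0, -161.0, -261.0]), (308, [-150.0, -169.0, -260.0]), (314, [-42.0, 10.0, 57.0]), (320, [-42.0, 7.0, 57.0]), (326, [-43.0, 5.0, 58.0])]
w6 445 rel tcp [(302, [159.0, -161.0, -260.0]), (308, [160.0, -169.0, -259.0]), (314, [45.0, 11.0, 59.0]), (320, [43.0, 11.0, 64.0]), (326, [43.0, 10.0, 66.0])]
w7 205 rel tcp [(302, [-147.0, -126.0, -212.0]), (308, [-148.0, -134.0, -211.0]), (314, [-44.0, 13.0, 59.0]), (320, [-42.0, 13.0, 63.0]), (326, [-42.0, 11.0, 65.0])]
w7 212 rel tcp [(302, [-138.0, -126.0, -211.0]), (308, [-140.0, -134.0, -211.0]), (314, [-42.0, 12.0, 57.0]), (320, [-42.0, 10.0, 58.0]), (326, [-42.0, 7.0, 58.0])]
w7 445 rel tcp [(302, [115.0, -106.0, -151.0]), (308, [131.0, -140.0, -197.0]), (314, [45.0, 9.0, 60.0]), (320, [44.0, 8.0, 63.0]), (326, [43.0, 8.0, 66.0])]
```

View pics/sc3.png

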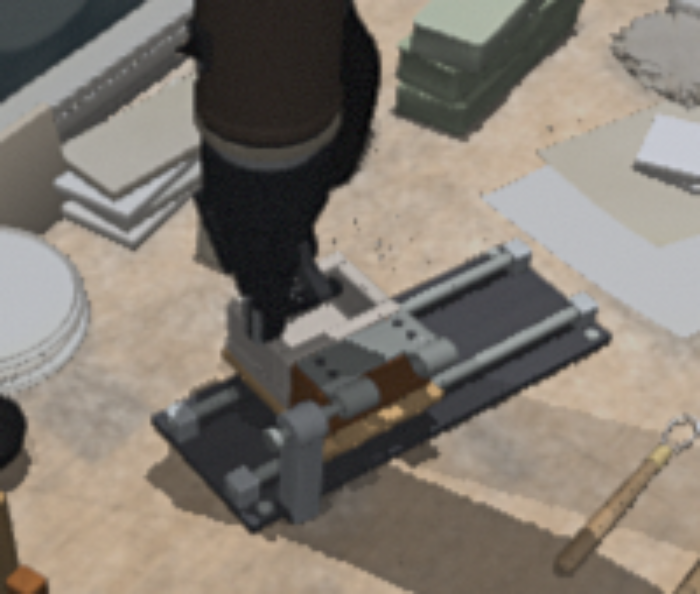

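View pics/sd3.png

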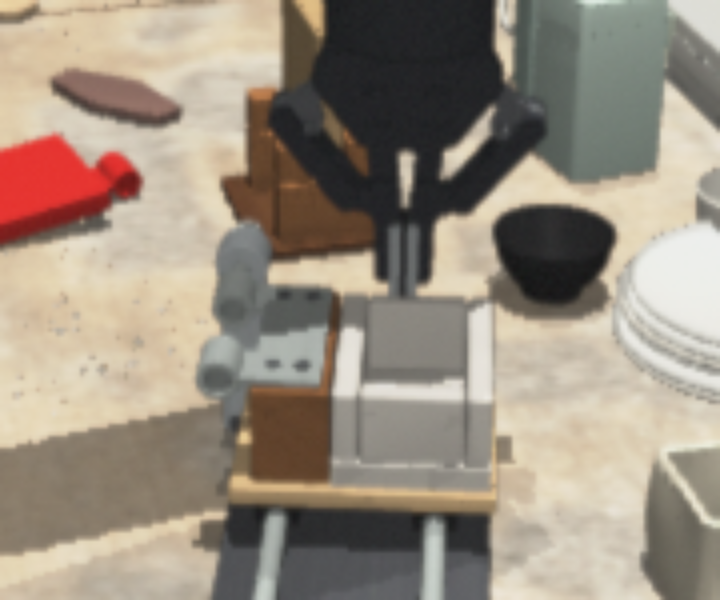

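The views explain it. The fingertips sit about 40 mm higher than the reported TCP (z≈95 when the TCP reads 54). So my first push landed on the steel leaf's end, and these nudges passed above the mould. I'll redo the nudge lower, with the tips at about 75.

```bash
python3 - <<'E'
from h import *
from workcell import env, cams
env.move_l(rig(27,97,54),speed=150)
env.move_l(rig(27,97,36),speed=150,stop_force=8)
env.move_l(rig(27,91.2,36),speed=60,stop_force=6)
y=90.5
while y>86.4:
    r=env.move_l(rig(27,y,36),speed=20,stop_force=4)
    st=env.get_state(); F=float(st["ft_force"][:2]@UY); print(r,round(st["clock"],2),np.round(inrig(st["ee_pos"]),2),"Fy",round(F,2),np.round(st["ft_force"],1))
    if r or inrig(st["ee_pos"])[1]<87.5: break
    y-=0.6
env.move_l(rig(27,98,36),speed=150)
st=env.get_state(); c=cams.capture("wrist"); pickle.dump((st,c),open("w10.pkl","wb"));cv2.imwrite("pics/w10.png",c["frame"])
W=cloud(c,wristT(st,c)); Z=W[...,2]; d=W[...,:2]-O; RX=d@UX; RY=d@UY
for u in range(120,175,10): print(u,[(v,np.round([RX[v,u],RY[v,u],Z[v,u]],1).tolist()) for v in range(280,345,4) if 85<Z[v,u]<106 and RY[v,u]<78])
m=(Z>45)&(Z<85)&(RX>45)&(RX<64)&(RY>60)&(RY<90); print("far face",np.median(RY[m]),m.sum())
st,c=pickle.load(open("w9.pkl","rb"));W=cloud(c,wristT(st,c)); Z=W[...,2]; d=W[...,:2]-O; RX=d@UX; RY=d@UY
m=(Z>45)&(Z<85)&(RX>45)&(RX<64)&(RY>60)&(RY<90); print("far face before",np.median(RY[m]),m.sum())
E
```

```text
False 36.31 [27.11 90.47] Fy 0.45 [0.1 0.4 0.1]
False 36.56 [26.99 89.94] Fy -0.31 [-0.7 -0.3  0. ]
False 36.81 [26.96 89.28] Fy -0.75 [-0.8 -0.7 -0.7]
False 37.06 [26.98 88.62] Fy 0.05 [-0.1  0.1 -0.2]
False 37.31 [27.   88.01] Fy 0.19 [-0.3  0.2 -0.7]
False 37.56 [27.02 87.43] Fy -0.18 [-0.3 -0.2 -0.6]
120 []
130 []
140 []
150 []
160 []
170 []
far face 76.19453149683375 1308
far face before 78.60816275362254 1396
```

The far face moved from 78.6 to 76.2, so the carriage's centre is back at 30.2, in the detent. Now I'll grasp the lid, aiming TCP z 58 so the tips are at about 98.

```bash
python3 - <<'E'
from h import *
from workcell import env, cams
Q=quat(105.1); L=[534.5,253.5]
env.move_l(rig(27,98,150),speed=350)
env.grip(85,60)
env.goto([*L,160],Q)
r=env.move_l([*L,58],speed=150,stop_force=12)
st=env.get_state(); print(r,st["clock"],st["ee_pos"],st["ft_force"])
env.grip(0,60)
st=env.get_state(); print(st["clock"],st["ee_pos"],st["ft_force"],st["width"])
c=cams.capture("wrist"); pickle.dump((st,c),open("w11.pkl","wb"));cv2.imwrite("pics/w11.png",c["frame"])
E
```

```text
False 40.9083 [535.12210069 253.66579671  58.76429901] [-0.67468328 -1.01385219 -0.40385629]
41.5417 [534.66935211 253.62674842  58.31315472] [ 0.35927081 -0.24745838  3.68034145] 15.480125701504843
```

View pics/w11.png

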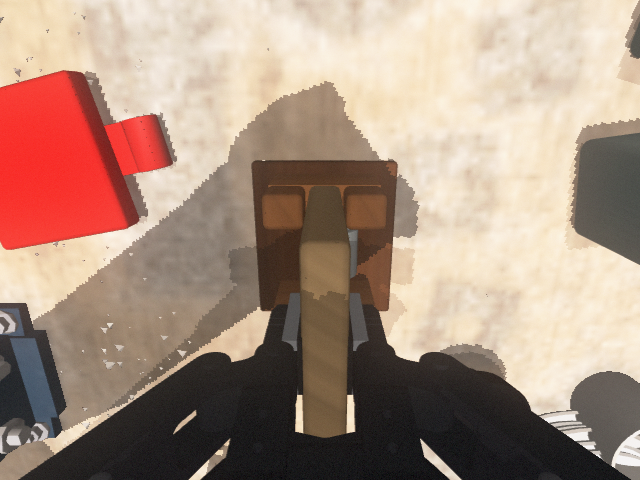

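The jaws hold the board, width 15.5 mm, with the board strip at (325,340) between both pads. Next I'll lift it and bring it over the carriage.

```bash
python3 - <<'E'
from h import *
from workcell import env, cams
env.move_l([534.5,253.5,180],speed=180)
env.goto(rig(-60,30.3,180),QR)
st=env.get_state(); print(st["clock"],inrig(st["ee_pos"]),st["ee_pos"][2],st["ft_force"],st["width"])
for n in ("scene","side","wrist"):
    c=cams.capture(n); pickle.dump((st,c),open(n+"3.pkl","wb"))
    f=c["frame"]; cv2.imwrite(f"pics/{n}3.png",f if n=="wrist" else cv2.resize(f[100:300,250:450] if n=="scene" else f[140:340,220:420],None,fx=3,fy=3,interpolation=cv2.INTER_CUBIC))
E
```

```text
43.5833 [-59.65621996  31.83598018] 180.0275280153049 [ 1.16003904  0.31822193 -1.30606103] 15.645347865864009
```

View pics/scene3.png

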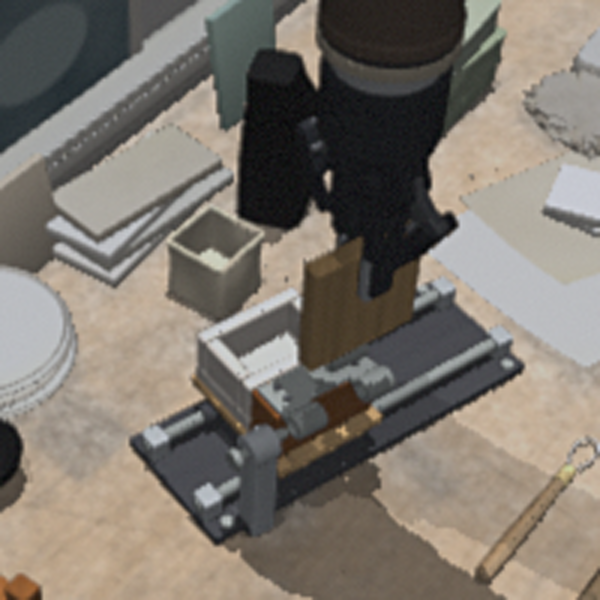

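View pics/side3.png

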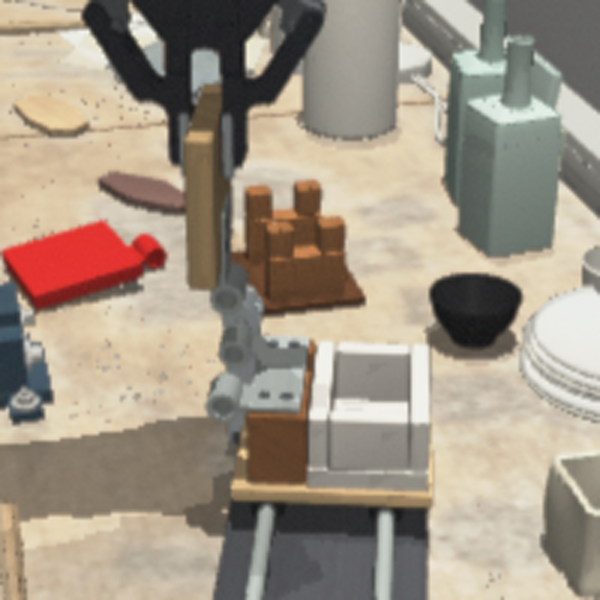

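View pics/wrist3.png

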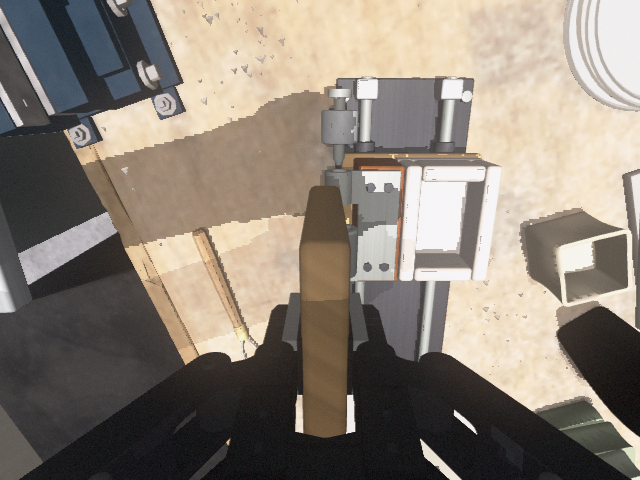

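The lid hangs upright above the jamb, board towards the robot. In the side view its knuckle is at about (228,295), above the jamb knuckles at (236,345) and (222,392). I'll measure the lid in hand.

```bash
cat >> h.py <<'E'
def meas(c,dz=0,T=None,tag=""):
    W=cloud(c,T); Z=W[...,2]; d=W[...,:2]-O; RX=d@UX; RY=d@UY
    P=np.stack([RX,RY,Z],-1)
    f=c["frame"].astype(int); wood=(f[...,2]-f[...,0]>25)
    m=wood&(RX>-80)&(RX<-38)&(RY>-40)&(RY<100)&(Z>106+dz)&(Z<210+dz)
    if m.sum()>50:
        q=max(comps(m,20),key=lambda a:a.sum()); print(tag,"board",q.sum(),np.round(np.percentile(P[q],[1,50,99],axis=0),1).tolist())
        fr=P[q]; k=fr[:,2]<195+dz; A=np.c_[fr[k][:,1],fr[k][:,2],np.ones(k.sum())]; s=np.linalg.lstsq(A,fr[k][:,0],rcond=None)[0]; print("   plane x slope y,z deg",np.degrees(s[:2]))
    m=(~wood)&(RX>-64)&(RX<-36)&(RY>-30)&(RY<90)&(Z>80)&(Z<112+dz)
    for a in comps(m,12): print(tag,"steel",a.sum(),np.round(np.percentile(P[a],[2,50,98],axis=0),1).tolist())
E
python3 - <<'E'
from h import *
for n in ("scene","side"):
    st,c=pickle.load(open(n+"3.pkl","rb")); meas(c,54,None,n)
E
```

```text
scene board 914 [[-70.4, -9.6, 169.6], [-68.1, 51.5, 207.0], [-54.8, 76.7, 256.7]]
   plane x slope y,z deg [ 1.28951676 -0.18980086]
scene steel 61 [[-60.8, 18.1, 137.5], [-59.2, 34.3, 147.3], [-49.2, 46.3, 152.5]]
scene steel 130 [[-61.0, -12.8, 85.3], [-52.8, 2.7, 97.4], [-37.0, 11.1, 103.6]]
scene steel 148 [[-60.8, 49.4, 85.4], [-52.6, 64.9, 96.7], [-37.0, 84.0, 102.9]]
side board 730 [[-68.0, -17.2, 167.2], [-59.2, -13.3, 223.6], [-52.3, 63.9, 255.0]]
   plane x slope y,z deg [13.81737018  0.46211482]
side steel 349 [[-59.3, 13.4, 83.3], [-49.6, 45.9, 100.6], [-37.6, 88.6, 163.8]]
side steel 185 [[-58.6, -16.7, 82.5], [-48.4, -9.3, 93.6], [-36.5, 8.3, 101.2]]
```

```bash
python3 - <<'E'
from h import *
from workcell import env, cams
st,c=pickle.load(open("wrist3.pkl","rb")); T=wristT(st,c); W=cloud(c,T); Z=W[...,2]
print("tool heading",np.degrees(np.arctan2(*(R.from_quat(st["eef_rot"]).as_matrix()[:2,0][::-1]))))
m=(Z>248)&(Z<264)&(W[...,0]<560); m[:, :290]=0; m[:,362:]=0; m[300:]=0
q=max(comps(m),key=lambda a:a.sum()); print("top",np.median(Z[q])); rr=rect(np.c_[(W[q][:,:2]-O)@UX,(W[q][:,:2]-O)@UY]); print(rr)
r=env.move_l(rig(-60,30.3,152),speed=80,stop_force=8); env.wait(0.3)
st=env.get_state(); print(r,st["clock"],inrig(st["ee_pos"]),st["ee_pos"][2],st["ft_force"])
for n in ("scene","side"):
    c=cams.capture(n); pickle.dump((st,c),open(n+"4.pkl","wb")); meas(c,26,None,n)
E
```

```text
tool heading 87.27280509204338
top 256.0230296846317
(((-59.88259506225586, 66.87995910644531), (20.81807518005371, 16.131668090820312), 89.62333679199219), array([[-68.016685,  56.52417 ],
       [-51.885365,  56.41812 ],
       [-51.748505,  77.23575 ],
       [-67.87982 ,  77.3418  ]], dtype=float32))
False 44.5333 [-59.77667794  30.25739041] 152.32883446838488 [ 0.653829   -0.23350175 -1.77501887]
scene board 857 [[-70.5, -11.5, 141.8], [-68.3, 50.0, 179.6], [-55.5, 75.3, 229.3]]
   plane x slope y,z deg [ 1.333152   -0.06699884]
scene steel 160 [[-61.5, -12.4, 85.5], [-57.4, 7.8, 100.7], [-39.5, 44.5, 123.8]]
scene steel 154 [[-61.0, 48.0, 85.2], [-52.6, 64.7, 95.8], [-36.6, 85.1, 103.1]]
side board 722 [[-68.2, -19.1, 140.1], [-59.2, -15.0, 195.9], [-52.5, 68.7, 227.4]]
   plane x slope y,z deg [7.15257052 1.08175946]
side steel 249 [[-58.4, 11.9, 82.9], [-47.5, 29.1, 112.3], [-37.0, 88.8, 134.7]]
side steel 186 [[-58.6, -16.6, 83.1], [-48.4, -8.4, 93.7], [-36.4, 8.4, 101.0]]
```

```bash
python3 - <<'E'
from h import *
from workcell import env, cams
r=env.move_l(rig(-60,30.0,134),speed=50,stop_force=5); print(r)
r=env.move_l(rig(-60,30.0,126),speed=15,stop_force=5); env.wait(0.5)
F=[]
for i in range(5):
    st=env.get_state(); F.append(st["ft_force"]); env.wait(0.05)
print(r,st["clock"],inrig(st["ee_pos"]),st["ee_pos"][2],np.mean(F,0),st["width"])
for n in ("scene","side"):
    c=cams.capture(n); pickle.dump((st,c),open(n+"5.pkl","wb")); meas(c,0,None,n)
    f=c["frame"]; cv2.imwrite(f"pics/{n}5.png",cv2.resize(f[180:280,300:400] if n=="scene" else f[190:300,250:370],None,fx=6,fy=6 if n=="scene" else 5.4,interpolation=cv2.INTER_CUBIC))
c=cams.capture("wrist"); pickle.dump((st,c),open("w12.pkl","wb"));cv2.imwrite("pics/w12.png",c["frame"])
E
```

```text
False
False 46.525 [-60.00305552  29.99333961] 126.0005470633313 [ 0.00624484  0.11572568 -1.82663561] 15.239802877573217
scene board 796 [[-70.8, -11.6, 115.5], [-68.4, 49.8, 152.1], [-56.0, 74.8, 203.1]]
   plane x slope y,z deg [ 1.42098677 -0.48798618]
scene steel 181 [[-61.6, -10.4, 84.7], [-58.4, 56.9, 94.3], [-37.2, 84.6, 102.0]]
side board 694 [[-68.2, -19.7, 113.5], [-59.6, -15.4, 170.3], [-52.6, 65.9, 201.3]]
   plane x slope y,z deg [9.27637137 0.69555279]
side steel 377 [[-58.3, -16.4, 83.5], [-47.2, 11.7, 96.5], [-36.7, 89.2, 105.9]]
```

View pics/scene5.png

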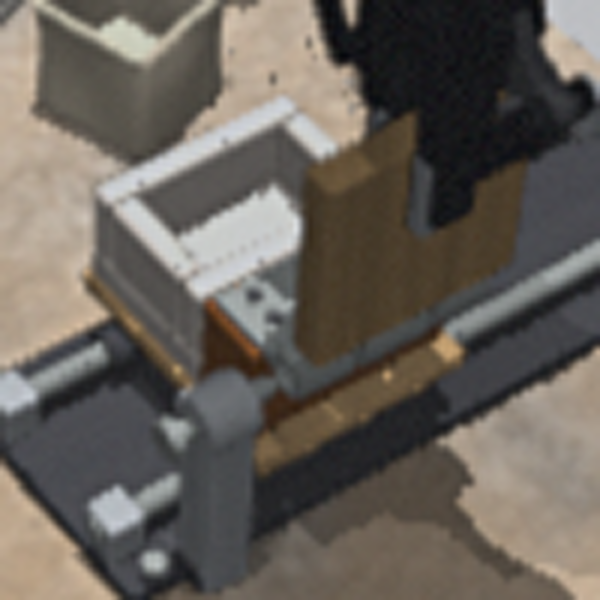

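View pics/side5.png

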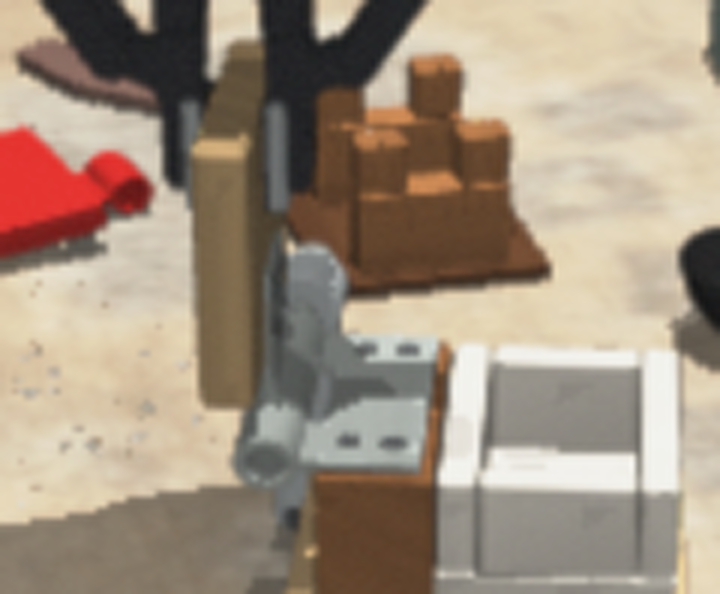

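View pics/w12.png

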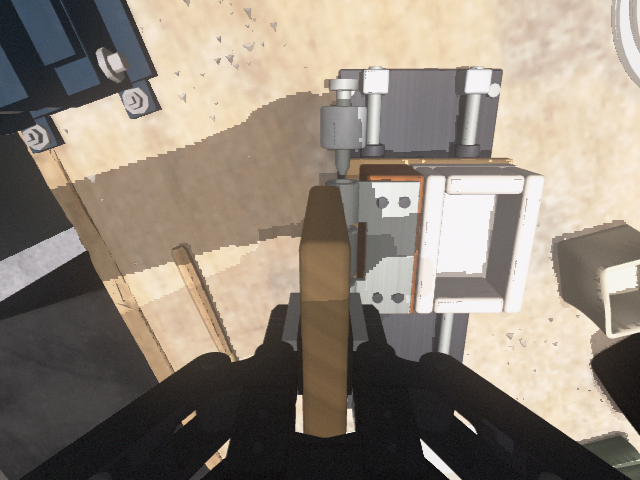

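The knuckles are interleaved in a straight line. Fz of −1.8 N is just the lid's weight, and the side forces are about zero. I'll do one last check of the relative positions from this frame.

```bash
python3 - <<'E'
from h import *
st,c=pickle.load(open("w12.pkl","rb")); W=cloud(c,wristT(st,c)); Z=W[...,2]; d=W[...,:2]-O; RX=d@UX; RY=d@UY
m=(Z>86)&(Z<93)&(RX>0)&(RX<75)&(RY>-60)&(RY<100); q=max(comps(m),key=lambda a:a.sum()); print("mould",rect(np.c_[RX[q],RY[q]])[0])
m=(Z>194)&(Z<212); m[:,:290]=0; m[:,362:]=0; m[300:]=0
q=max(comps(m),key=lambda a:a.sum()); print("lid top z",np.median(Z[q]),rect(np.c_[RX[q],RY[q]])[0], RY[q].max())
m=(Z>80)&(Z<109)&(RX>-63)&(RX<-37.5)&(RY<100)&(RY>20)
for a in comps(m,10): print("st",a.sum(),np.round(np.percentile(np.c_[RX[a],RY[a],Z[a]],[0,2,50,98,100],axis=0),1).tolist())
# scene: leaf vs knuckle profile along axis
for n in ("scene","side"):
    st,c=pickle.load(open(n+"5.pkl","rb")); W=cloud(c); Z=W[...,2]; d=W[...,:2]-O; RX=d@UX; RY=d@UY
    f=c["frame"].astype(int); m=(f[...,2]-f[...,0]<25)&(RX<-37)&(RX>-64)&(Z>80)&(Z<104)&(RY>-20)&(RY<80)
    b=np.floor(RY[m]/4)*4
    print(n,[(int(k),int((b==k).sum()),round(float(Z[m][b==k].max()),1),round(float(RX[m][b==k].min()),1)) for k in np.unique(b)])
from workcell import env
print(env.get_state()["clock"])
E
```

```text
mould ((34.492393493652344, 30.78643226623535), (68.95391082763672, 91.66818237304688), 0.0020280901808291674)
lid top z 201.94335009538372 ((-60.11294937133789, 65.1930923461914), (21.381778717041016, 16.065126419067383), 89.8187026977539) 75.87265558716861
st 986 [[-62.4, 77.3, 92.1], [-61.9, 78.7, 93.6], [-50.2, 94.4, 101.6], [-38.7, 99.7, 106.2], [-37.5, 100.0, 107.1]]
st 1377 [[-59.7, 20.3, 84.6], [-56.9, 22.8, 86.7], [-44.0, 60.7, 99.0], [-37.9, 73.2, 103.0], [-37.5, 73.4, 103.9]]
scene [(-16, 2, 93.0, -61.3), (-12, 5, 96.4, -60.6), (-8, 6, 97.7, -60.8), (-4, 3, 96.2, -60.5), (0, 6, 97.7, -60.3), (4, 5, 96.3, -61.2), (8, 7, 98.5, -60.6), (12, 2, 95.4, -59.6), (16, 5, 98.6, -61.0), (20, 7, 98.3, -61.9), (24, 4, 98.0, -61.3), (28, 5, 97.2, -62.1), (32, 7, 98.0, -61.6), (36, 6, 96.3, -60.6), (40, 8, 97.6, -61.6), (44, 2, 93.2, -60.4), (48, 3, 99.3, -60.5), (52, 7, 99.0, -61.7), (56, 5, 96.3, -62.0), (60, 11, 98.0, -61.0), (64, 11, 100.7, -60.3), (68, 34, 103.7, -60.5), (72, 12, 101.6, -58.2), (76, 3, 96.3, -52.2)]
side [(-20, 11, 101.0, -58.3), (-16, 55, 100.9, -58.8), (-12, 24, 100.7, -57.2), (-8, 27, 101.7, -59.6), (-4, 24, 101.2, -58.0), (0, 20, 101.6, -58.6), (4, 13, 101.6, -59.3), (8, 7, 98.8, -57.8), (12, 18, 103.4, -54.8), (16, 8, 100.4, -55.4), (20, 9, 98.9, -55.7), (24, 12, 102.7, -56.2), (28, 7, 103.2, -51.1), (32, 10, 101.9, -50.0), (36, 4, 99.7, -46.9), (40, 6, 100.1, -50.9), (44, 9, 100.1, -49.4), (48, 21, 101.0, -51.9), (52, 9, 101.6, -52.1), (56, 9, 99.7, -48.8), (60, 13, 101.1, -53.0), (64, 9, 100.7, -53.3), (68, 5, 99.9, -53.7)]
46.725
```

```bash
python3 - <<'E'
from workcell import env
s=env.get_state(); print(s["clock"],s["ft_force"],s["width"],abs(s["joint_vel"]).max())
env.finish_job()
E
```

```text
46.725 [ 0.68092971 -0.11269464 -2.23964256] 15.316409517573387 0.0016759804058616614
the job is handed in; nothing more can be done
```

I pushed the carriage into the station detent while the lid was still in its rack, then lifted the wooden lid and handed the job in at 46.7 s. The gripper is holding the lid upright between the two jamb knuckles.

**Last checks before handing in:**

| Check | Lid | Jamb |
|---|---|---|
| Position along the hinge (rig y) | 30.4–30.9 mm | 30.4–30.8 mm |
| Knuckle axis, x | −50.1 mm | −50 mm (nominal) |
| Knuckle axis, height | 91.9 mm | 92 mm (nominal) |

- **Hanging free:** the only real force on the wrist is about −2 N vertically, which matches the lid's weight. Side forces were under 1 N and the arm was still.
- **Bystanders:** I never touched the cup, bowl or loop tool. They show no sign of having moved in the pictures, though I didn't measure them.

**What went wrong or disagreed:**
- **Pushing past the station:** after the first push clicked in, my confirming push moved the carriage about 2.7 mm further, onto the stop collars, and it stayed there. I nudged it back from the other side with the lid still in the rack. Its centre then measured 30.2 mm, against 30.7 mm for the middle of the detent bars. I saw no force click on the way back, so its seating there rests on the camera measurement.
- **Fingertip height:** the cameras showed the fingertips about 40 mm above the reported TCP. So the first push landed on the end of the steel leaf rather than the middle of the block's end face, and two nudges passed over the mould without touching it. I allowed for this offset in the final nudge and the grasp.
- **Lid yaw:** the scene camera suggested about 1.4° of lid yaw. The wrist camera showed about 0.2°, and I relied on that.

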